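# Run a slide carriage under the reading head and start the reader

## Task

Get the slide carriage ready for reading: move the small green-capped bottle off the reader's track and stand it upright on free bench beside the reader, set the carriage down on the right-hand part of the track, and run it along the track, under the low head, until it is fully home against the stop at the left end (the fingers do not fit under the head, so change from one of its upright grips to another on the way). Only then, with the carriage home, flip the red guard all the way up so that it stays and press the green button beneath it fully down. Keep the carriage level throughout, and do not disturb the other things on the bench.

Things in the scene. Friction and masses are not known exactly. Their poses are not given: they have to be found in the camera images.
- reader: Fixed slide reader; origin at bench height (z=0) in the middle of its track, under its head. Its y runs along the track in the direction of travel (robot's left at yaw 0), x across it away from the robot, z up. Track plate x -60..60, y -270..190 mm, upper face 5 mm above the bench; black side rails on it, inner faces at x=-45 and +45, tops at 13 mm. Entry: the part with y below -45.
- head (a point): Centre of the top of the white head, 74 mm above the reader's origin. The head bridges the track at reader y -45..45, underside 60 mm above the bench, on side piers (inner faces x=+-45). White rear housing x 60..100, y -45..45, 74 mm high. Grey console in front, x -100..-58, y -45..45, top at 44 mm, carries the start button and its red guard.
- stop (a point): Foot of the middle of the end stop's face, on the track: reader x=0, y=+170, z=5 mm. The stop is a black block 90 mm wide, top 23 mm above the bench. With the carriage home, its origin is at reader x=0, y=+65, z=5 mm; its trailing grip is then under the head, the middle and leading grips stand clear to the left.
- carriage: Slide carriage, about 0.2 kg: grey deck 80 (x) by 210 (y) by 10 mm, ends narrowed to 66 mm, four glass slides, three upright orange grips at y=-85, 0, +85 mm, each 10 mm thick (x), 30 mm long (y), reaching 48 mm above the underside. Origin: centre of the underside; y lengthwise, z up. Same either way round; balanced at the middle grip. Play: 5 mm each side, 7 mm under the head.
- green_cap_bottle: Brown bottle with green screw cap, 33 mm diameter, 62 mm high (body up to about 40 mm, cap 23 mm diameter from 44 mm up); origin at the centre of its underside, z up. It starts standing on the track between the head and the left end stop.
- guard (a joint): Hinge of the red guard cover over the start button, rad: 0 closed (lying on the console), grows as its front edge lifts, 1.57 upright, 1.85 fully back. Stiff (0.03 N m of friction): it stays where it is left.
- guard_hinge (a point): Point on the guard's hinge axis (which runs along the reader's y), at reader x=-60, y=0, z=48 mm. The closed cover reaches from here 46 mm towards the robot, 52 mm wide, top 13 mm above the hinge.
- guard_tab (a point): Middle of the guard's red lift tab: an upright fin 10 mm thick (along the reader's y), 32 mm long (43 to 75 mm from the hinge), 18 mm high. Closed, this point lies 62 mm in front of the hinge and 12 mm above it; the tab then overhangs the front of the console, with free air beneath. Pinched across its 10 mm it can turn between the pads as the cover swings.
- start (a joint): Travel of the green start button, m: 0 out, 0.005 fully down; springs back; about 3.7 N when fully down.
- start_top (a point): Centre of the top of the green start button (22 mm diameter), at reader x=-84, y=0, z=52 mm when out; it is pressed straight down. Covered by the closed guard.
- purple_vial: Bystander: small white vial, purple cap, 25 mm diameter, 46 mm high; origin at its underside.
- teal_vial: Bystander: small white vial, teal cap, 25 mm diameter, 46 mm high; origin at its underside.
- dropper: Bystander: white dropper bottle, yellow cap, 28 mm diameter, 70 mm high; origin at its underside.
- label_roll: Bystander: white label roll, 68 mm diameter, 38 mm high; origin at its underside.
- timer: Bystander: white digital timer, 66x66x18 mm; origin at its underside.
- beaker: Bystander: clear beaker, 56 mm diameter, 69 mm high; origin at its underside.
There are look-alikes about, which are no part of the job. Leave any orange look-alike of the green_cap_bottle alone.

How it is judged:
By the outcome, as a careful person would: the job done as asked, in the order asked, and still so for the second after the job is handed in, with the robot touching nothing.
It also fails if it takes over 72 s, if anything falls off the work surface, if the arm or the gripper's body presses on something with over 40 N, if the wrist force passes 120 N, or if a joint passes its speed limit or range.

## Robot

A 6-joint arm with a two-finger parallel gripper is mounted at the origin on a cart in front of the work surface, level with it; the furniture and walls round the work are solid. World frame = base frame: x ahead of the robot, y to its left, z up, the work surface at z = 0. Lengths are in m, angles in degrees, forces in N, time in s.
With the tool pointing down it reaches from about 0.35 to 0.875 m from the base axis. Payload 4.2 kg.
Tool frame: the origin (TCP) lies on the centre line of the jaws, within the pads' length; the fingertips stand tip_reach ahead of it and the grasp point (between the pads) is the TCP (tip_reach is the distance from the TCP to the fingertips, in m); z points along the fingers, y is the line along which they close (so a half turn about z gives the same grasp; the last joint's range is limited). The gripper opens to 87 mm and grips with 3 to 60 N. Pads are 19 mm wide; open, the fingers measure 117 mm over their backs; the gripper's body (75 mm by 190 mm) begins 51 mm behind the grasp point.
Start: joints at [-57.09, 22.042, 0.453, 0, -68.411, -14.817], TCP at [0.194, -0.594, 0.242] pointing down, gripper open.
Joint ranges: [-179.83, 179.83], [-69.29, 118.12], [-61.27, 80.66], [-181.25, 117.63], [-171.15, -9.14], [-177.46, 177.46]. Speed limits (degrees/s): [159.86, 159.86, 180, 180, 180, 180].

## Interface

Orientations are given as a 3x3 rotation matrix whose columns are the frame's x, y, z axes.
In Python, from station import sense, capture, finish_job, tip_reach gives the robot as it stands.
- The arm moves only by the tool arm_command, never from a script. Its argument "deltas" is a list of rows, each a list of 7 numbers: the turn, a rotation vector about the tool's x, y, z in rad, then the shift along the tool's x, y, z in cm, then the closure, from -1 (fully open) to 1 (shut), so that 0 is half open. In form: [[rx, ry, rz, dx, dy, dz, hand], ...]. A call has 1 to 8 rows; each row is the pose to reach, as a shift and turn from the pose commanded when the call began, along the tool's axes at that moment; what a row does not reach only later rows make up. A row lasts 1/12 s, in which the tool goes at most 41.7 mm and 7.16 degrees, less where a joint would pass 70% of its speed; a pose out of reach is approached as far as the arm can. A call with a gripper value outside its range is refused whole. The fingers move at their own pace and stop on an object; the grip force is fixed at half the most. Time passes only in rows, so rows that repeat a pose let the fingers close. It gives the time, the measured TCP pose, the force, the opening and the grip force at its end, in the units of the state.
- sense(): the state, without advancing time (a new reading comes with each control period).
- capture(name): name is "scene" or "side" or "wrist"; returns a dict with "pixels" (480x640x3 uint8, blue, green, red), "fovy" (degrees; the focal length in pixels is half the picture's height over the tangent of half this angle, whatever the lens; pixels are square), "cx", "cy" (the principal point, pixels), "rvec" (rotation vector, rad) and "tvec" (3), from world to camera coordinates, as OpenCV has them. Camera axes: x right, y down, z forward; pixel columns grow to the right and rows downward; lengths in m; the calibration is good to about 2 mm. A picture is of the moment at which its call begins. There is no depth.
- finish_job(): hands the job in; it is judged then, once.
The state is a dict: "time_s": time; "joints": joint angles; "joint_velocities": joint speeds; "effort": joint torques, N m; "tcp_pos": TCP position; "ee_rot": TCP orientation; "wrist_force": force on the tool from outside, world axes, zero at the start; "moment": the same for the moment, N m; "gripper_width": opening from 0.0 (shut) to 1.0 (fully open); "gripper_force": force on a finger pad.
Only numpy, scipy, OpenCV 4.12 (cv2) and the standard library are available. Lean on these libraries where they do the work, as an engineer would, in place of code of your own. Each camera call takes 0.05 s, during which the arm holds its last target. There are 200 camera calls.

## Working session

There is one attempt and no reset: what is moved stays moved. The work goes in short steps, Python scripts to look and compute and a tool call to move; the robot and the scene stay as the last step left them, time stands still between calls to the robot, and variables do not carry over. Pictures are saved under pics/ and viewed, at most 10 in all, crops included, and the job is handed in when it is done.

Besides the shell and the picture viewer there is one more tool, called after "Request:" by a JSON object that holds its "fn" and its "kwargs", one argument or row to a line. arm_command: Moves the arm, as the interface text tells. Its arguments: {"type":"object","properties":{"deltas":{"type":"array"}},"required":["deltas"]}

```bash
mkdir -p pics
cat > h.py <<'E'
import numpy as np, cv2
from station import sense, capture, finish_job, tip_reach
def cap(n,fn=None):
    c=capture(n); c['R']=cv2.Rodrigues(np.array(c['rvec'],float))[0]; c['t']=np.array(c['tvec'],float).ravel()
    c['f']=240/np.tan(np.radians(c['fovy'])/2); c['pixels']=np.array(c['pixels'],np.uint8)
    if fn: cv2.imwrite('pics/'+fn,c['pixels'])
    return c
def ray(c,u,v):
    d=c['R'].T@np.array([(u-c['cx'])/c['f'],(v-c['cy'])/c['f'],1]); return -c['R'].T@c['t'], d/np.linalg.norm(d)
def onz(c,u,v,z):
    o,d=ray(c,u,v); return o+d*(z-o[2])/d[2]
def tri(rs):
    A=sum(np.eye(3)-np.outer(d,d) for o,d in rs); b=sum((np.eye(3)-np.outer(d,d))@o for o,d in rs)
    p=np.linalg.solve(A,b); return p,[np.linalg.norm(np.cross(p-o,d)) for o,d in rs]
def proj(c,p):
    q=c['R']@np.array(p)+c['t']; return q[0]/q[2]*c['f']+c['cx'],q[1]/q[2]*c['f']+c['cy']
def blobs(c,lo,hi,amin=30):
    h=cv2.cvtColor(c['pixels'],cv2.COLOR_BGR2HSV); m=cv2.inRange(h,np.array(lo),np.array(hi))
    n,l,s,ce=cv2.connectedComponentsWithStats(m)
    return [(np.round(ce[i],1).tolist(),s[i].tolist()) for i in range(1,n) if s[i,4]>=amin]
def st():
    s=sense(); print('t',round(s['time_s'],2),'tcp',np.round(s['tcp_pos'],4),'F',np.round(s['wrist_force'],1),'w',round(s['gripper_width'],3),'gf',s['gripper_force']); return s
E
python3 - <<'E'
from h import *
s=st(); print(np.round(s['ee_rot'],3),tip_reach)
a=cap('scene','a.png');b=cap('side','b.png');w=cap('wrist','w.png')
for c in(a,b,w):print(np.round(ray(c,320,240),3),c['fovy'],c['cx'],c['cy'])
for n,c in(('a',a),('b',b)):
    for k,lo,hi in(('or',(5,120,80),(22,255,255)),('gr',(40,80,50),(80,255,255)),('red',(0,150,60),(4,255,255))):print(n,k,blobs(c,lo,hi))
E
```

```text
t 0.0 tcp [ 0.194  -0.5936  0.2405] F [ 0.  -0.2  0.1] w 0.994 gf 0.0
[[-0.951 -0.31  -0.001]
 [-0.31   0.951  0.002]
 [ 0.     0.002 -1.   ]] 0.019
[[-0.234  0.55   0.851]
 [ 0.655 -0.417 -0.63 ]] 46.29301900912056 324.257218615777 236.7368778977301
[[ 0.154 -0.962  0.632]
 [ 0.323  0.83  -0.455]] 57.306320701005305 321.9893841978833 239.8166170379214
[[ 0.117 -0.62   0.384]
 [ 0.272  0.101 -0.957]] 70.38776436336208 316.8633460175784 242.77166631027566
a or [([373.1, 157.1], [367, 153, 13, 8, 60]), ([558.4, 230.7], [552, 228, 11, 7, 30]), ([551.8, 247.5], [541, 242, 23, 12, 33]), ([286.0, 267.0], [280, 264, 13, 6, 46]), ([230.1, 296.9], [222, 282, 17, 30, 380]), ([310.8, 307.8], [308, 303, 7, 12, 56]), ([239.2, 347.9], [231, 339, 17, 19, 249]), ([194.4, 362.8], [185, 353, 19, 20, 263]), ([147.1, 378.6], [137, 369, 20, 20, 284])]
a gr [([285.8, 259.1], [282, 255, 9, 10, 70])]
a red [([356.3, 260.2], [340, 250, 32, 23, 393])]
b or [([301.6, 225.1], [297, 215, 10, 20, 163]), ([465.6, 278.1], [460, 276, 12, 5, 43]), ([488.0, 296.9], [478, 292, 20, 11, 143]), ([182.1, 346.2], [177, 342, 13, 12, 61]), ([326.4, 419.4], [322, 411, 9, 20, 41]), ([589.7, 437.5], [586, 434, 9, 8, 33]), ([334.1, 456.2], [331, 452, 7, 9, 32])]
b gr [([321.2, 234.8], [318, 232, 7, 7, 36])]
b red [([307.8, 258.4], [292, 253, 30, 13, 241]), ([466.8, 272.2], [463, 269, 8, 8, 47])]
```

View pics/a.png

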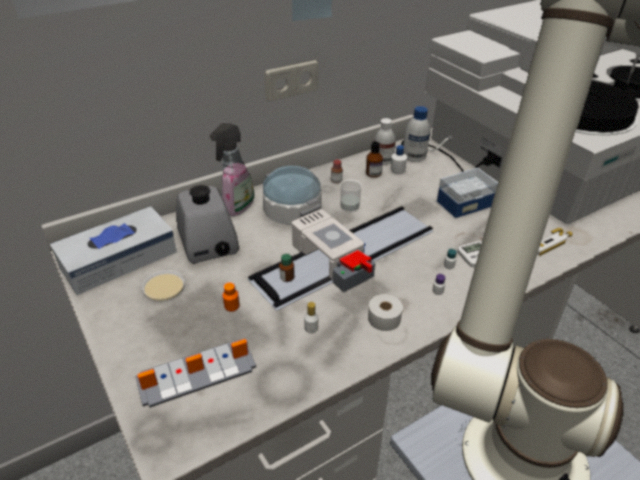

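View pics/b.png

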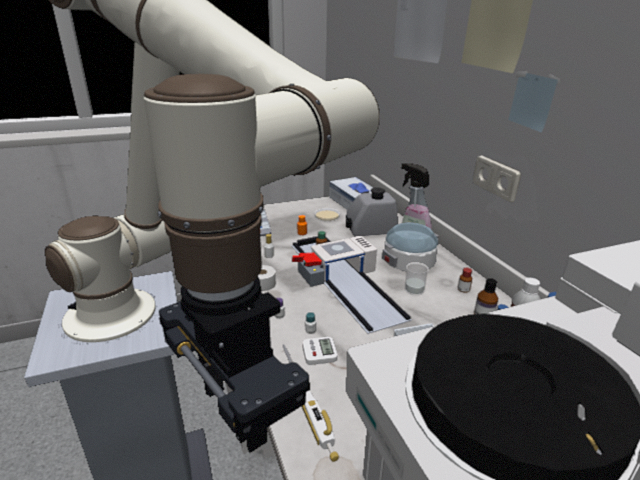

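The scene picture shows the green-capped bottle on the track at scene (287,268) and side (321,238). The orange look-alike is at (230,297)/(301,225). The carriage is at (195,373), the red guard at (356,262), and the dropper, vials, label roll and beaker are around the reader. Other candidates are the brown bottles at (374,160) and (337,172), but neither has a green cap. I choose the one at (287,268), because it stands on the track left of the head.

Run:
```python
from h import *
a=cap('scene');b=cap('side')
g=tri([ray(a,285.8,259.1),ray(b,321.2,234.8)]);print('cap',np.round(g[0],3),np.round(g[1],4))
g=tri([ray(a,230.5,288),ray(b,301.6,218)]);print('orange cap',np.round(g[0],3),np.round(g[1],4))
for n,p in(('gripL',(147,371)),('gripM',(194.5,355)),('gripR',(239.5,341))):print(n,np.round(onz(a,*p,.048),3))
for n,p in(('R far',(421,209)),('R near',(432,230)),('L near',(271,300)),('L far',(250,275))):print(n,np.round(onz(a,*p,.01),3))
for n,p in(('R far',(409,318)),('R near',(370,331)),):print('b',n,np.round(onz(b,*p,.01),3))
for n,p,z in(('dropper',(312,328),0),('roll',(386,303),.038),('vialp',(440,290),0),('vialt',(451,265),0),('beaker',(349,205),0)):print(n,np.round(onz(a,*p,z),3))
i=cv2.resize(a['pixels'][200:330,210:450],None,fx=3.2,fy=3.2,interpolation=cv2.INTER_CUBIC);cv2.imwrite('pics/a2.png',i)
```

```text
cap [0.577 0.12  0.056] [0.0009 0.0009]
orange cap [0.562 0.258 0.053] [0.002 0.002]
gripL [0.45  0.469 0.048]
gripM [0.44  0.385 0.048]
gripR [0.427 0.302 0.048]
R far [ 0.613 -0.296  0.01 ]
R near [ 0.531 -0.262  0.01 ]
L near [0.525 0.186 0.01 ]
L far [0.617 0.189 0.01 ]
b R far [ 0.649 -0.267  0.01 ]
b R near [ 0.542 -0.278  0.01 ]
dropper [0.421 0.149 0.   ]
roll [0.371 0.004 0.038]
vialp [ 0.369 -0.146  0.   ]
vialt [ 0.418 -0.223  0.   ]
beaker [ 0.735 -0.156  0.   ]
```

View pics/a2.png

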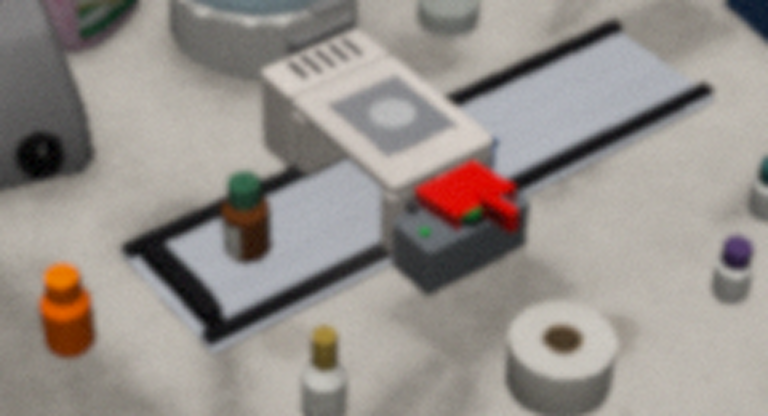

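The crop confirms it: a brown body with a green cap, standing on the track between the head and the stop, at about (0.577,0.120), cap height 56 mm. The orange one stands on the bench at (64,310) in the crop. I'm moving over the reader now.

Request:
{"fn": "arm_command", "kwargs": {
  "deltas": [
    [0,0,-0.12,-3,2.5,-1,-1],
    [0,0,-0.24,-6.5,5,-2,-1],
    [0,0,-0.36,-10,8,-3,-1],
    [0,0,-0.48,-13,10.5,-4,-1],
    [0,0,-0.6,-16,13,-5,-1],
    [0,0,-0.7,-19,15.5,-6,-1],
    [0,0,-0.8,-22,18,-6,-1],
    [0,0,-0.9,-25,20,-6,-1]
  ]
}}

```text
time_s: 0.92
tcp_pos: [0.3703, -0.3242, 0.3028]
ee_rot: [[-0.343, -0.939, 0.002], [-0.939, 0.343, -0.001], [-0.0, -0.003, -1.0]]
wrist_force: [0.7, -0.3, 0.6]
gripper_width: 1.002
gripper_force: 0.0
```

```bash
cat >> h.py <<'E'
def to(p,yaw=180,s=None):
    "row numbers (tool axes, cm, rz) to bring measured tcp to p, tool down, y axis at yaw"
    s=s or st(); R=np.array(s['ee_rot']); ty=np.array([np.cos(np.radians(yaw)),np.sin(np.radians(yaw)),0]); z=np.array([0,0,-1.])
    G=np.c_[np.cross(ty,z),ty,z]; rv=cv2.Rodrigues(R.T@G)[0].ravel()
    d=R.T@(np.array(p)-s['tcp_pos'])*100; print('row',np.round(rv,3),np.round(d,2))
E
python3 -c "
from h import *
s=st();print(np.round(s['joints'],1));to([.58,0,.30])"
```

```text
t 0.92 tcp [ 0.3703 -0.3242  0.3028] F [ 0.7 -0.3  0.6] w 1.002 gf 0.0
[-22.3   6.5 -11.7  -0.  -71.7   2.2]
t 0.92 tcp [ 0.3703 -0.3242  0.3028] F [ 0.7 -0.3  0.6] w 1.002 gf 0.0
row [-0.003 -0.    -0.35 ] [-37.65  -8.59   0.31]
```

Request:
{"fn": "arm_command", "kwargs": {
  "deltas": [
    [0,0,-0.1,-4,-1,0,-1],
    [0,0,-0.2,-8,-2,0,-1],
    [0,0,-0.3,-12,-3,0,-1],
    [0,0,-0.35,-16,-4,0,-1],
    [0,0,-0.35,-20,-5,0,-1],
    [0,0,-0.35,-24,-6,0,-1],
    [0,0,-0.35,-27.5,-7,0,-1],
    [0,0,-0.35,-30,-8,0,-1]
  ]
}}

```text
time_s: 1.58
tcp_pos: [0.55, -0.07, 0.3015]
ee_rot: [[-0.003, -1.0, 0.0], [-1.0, 0.003, 0.0], [-0.0, -0.0, -1.0]]
wrist_force: [0.2, -0.2, 0.4]
gripper_width: 1.003
gripper_force: 0.0
```

```bash
python3 -c "
from h import *
st();w=cap('wrist','w1.png')
print(np.round(ray(w,320,240),3))
for k,lo,hi in(('gr',(40,80,40),(85,255,255)),('red',(0,150,60),(4,255,255))):print(k,blobs(w,lo,hi))"
```

```text
t 1.58 tcp [ 0.55   -0.07    0.3015] F [ 0.2 -0.2  0.4] w 1.003 gf 0.0
[[ 0.551 -0.152  0.445]
 [-0.008  0.291 -0.957]]
gr []
red [([23.9, 93.2], [13, 83, 22, 22, 366]), ([367.3, 264.1], [345, 243, 62, 43, 1691])]
```

View pics/w1.png

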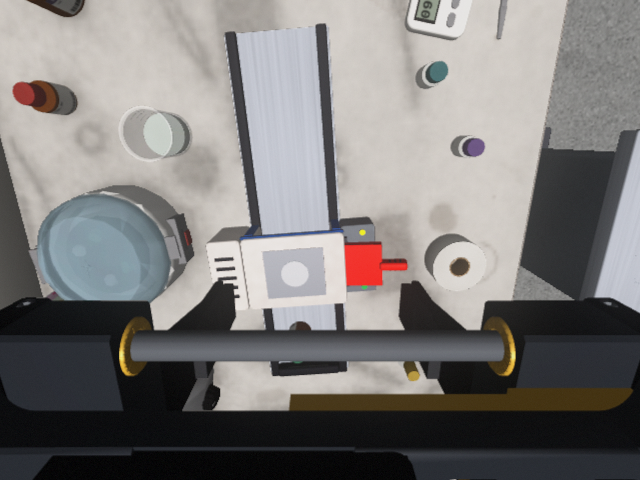

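The wrist view shows the whole reader: head ring at (295,274), track right end at rows 25–35 (columns 227–327), guard tab at (394,266), and the stop at (308,368), partly hidden behind the gripper. The bottle is at (300,327), half hidden by the screw.

```bash
cat >> h.py <<'E'
def rails(w,rows,c0,c1):
    g=cv2.cvtColor(w['pixels'],cv2.COLOR_BGR2GRAY).astype(int);L=[];Rr=[]
    for v in rows:
        c=(c0+c1)//2
        dk=np.where(g[v]<75)[0]
        l=dk[dk<c]; r=dk[dk>c]
        if len(l) and len(r): L.append(onz(w,l.max()+.5,v,.013)[:2]);Rr.append(onz(w,r.min()-.5,v,.013)[:2])
    out=[]
    for q in(L,Rr):
        q=np.array(q,np.float32);vx,vy,x,y=cv2.fitLine(q,cv2.DIST_HUBER,0,.001,.001).ravel()
        out.append((float(np.degrees(np.arctan2(-vx*np.sign(vy),abs(vy)))),float(x-vx/vy*(y)),vx/vy))
    return out
E
python3 - <<'E'
from h import *
w=cap('wrist');a=cap('scene')
r=rails(w,range(50,220,3),250,318)
print('rails yaw, x at y=0',r, 'width', (r[0][1]-r[1][1]))
print('head tri',tri([ray(w,295,274),ray(a,332.5,235.3)]), onz(w,295,274,.074))
print('tab tip wrist', onz(w,406,265,.065))
for n,p in(('hFR',(344,233)),('hFL',(347,303)),('hBR',(244,240)),('hBL',(252,308))):print(n,np.round(onz(w,*p,.074),4))
for p in((231,34),(323,26)):print('rail end',np.round(onz(w,*p,.013),4))
E
```

```text
rails yaw, x at y=0 [(4.180516719818115, 0.6222593784332275, np.float32(-0.07309355)), (4.255498886108398, 0.5314392447471619, np.float32(-0.07440934))] width 0.09082013368606567
head tri (array([0.57789475, 0.00218316, 0.07284475]), [np.float64(0.0027932471879660117), np.float64(0.002793247187966028)]) [0.57988408 0.00379822 0.074     ]
tab tip wrist [ 0.44809113 -0.00399072  0.065     ]
hFR [ 0.5235 -0.0461  0.074 ]
hFL [0.5179 0.0415 0.074 ]
hBR [ 0.637  -0.0379  0.074 ]
hBL [0.6329 0.0483 0.074 ]
rail end [ 0.6497 -0.2592  0.013 ]
rail end [ 0.5473 -0.2669  0.013 ]
```

Request:
{"fn": "arm_command", "kwargs": {
  "deltas": [
    [0,0,-0.073,-4,-0.6,0,-0.6],
    [0,0,-0.073,-8,-1.2,0,-0.6],
    [0,0,-0.073,-12,-1.8,1,-0.6],
    [0,0,-0.073,-16,-2.4,3,-0.6],
    [0,0,-0.073,-18.5,-2.7,6,-0.6],
    [0,0,-0.073,-19,-2.7,10,-0.6],
    [0,0,-0.073,-19,-2.7,14,-0.6],
    [0,0,-0.073,-19,-2.7,18,-0.6]
  ]
}}

```text
time_s: 2.4
tcp_pos: [0.5764, 0.1167, 0.1205]
ee_rot: [[0.068, -0.998, 0.001], [-0.998, -0.068, 0.001], [-0.0, -0.001, -1.0]]
wrist_force: [0.4, 0.4, -0.9]
gripper_width: 0.804
gripper_force: 0.0
```

```bash
python3 -c "
from h import *
w=cap('wrist','w2.png');a=cap('scene');b=cap('side')
for n,c in (('w',w),('a',a),('b',b)):print(n,blobs(c,(40,70,30),(85,255,255),25))
to([.577,.12,.035],184.2)"
```

```text
w [([467.4, 139.6], [462, 134, 12, 12, 123]), ([316.6, 276.1], [300, 257, 35, 37, 950])]
a [([242.9, 205.6], [236, 200, 14, 11, 39]), ([286.0, 259.3], [282, 255, 10, 10, 82])]
b [([321.3, 234.9], [318, 232, 7, 7, 41])]
t 2.55 tcp [0.575  0.1152 0.1193] F [ 0.6 -0.2  1.2] w 0.8 gf 0.0
row [ 0.007 -0.003 -0.006] [-0.49 -0.29  8.43]
```

```bash
python3 -c "
from h import *
w=cap('wrist');a=cap('scene');b=cap('side')
print(onz(w,316.6,276.1,.06),tri([ray(w,316.6,276.1),ray(a,286,259.3),ray(b,321.3,234.9)]))
g=cv2.resize(w['pixels'],None,fx=1,fy=1);cv2.imwrite('pics/w3.png',g);st()"
```

```text
[0.57537042 0.11847289 0.06      ] (array([0.57634873, 0.11965623, 0.0560511 ]), [np.float64(0.001186443974273032), np.float64(0.0008993693251594623), np.float64(0.0018320380989814906)])
t 2.7 tcp [0.579  0.1171 0.1249] F [-0.8 -0.8  0.1] w 0.798 gf 0.0
```

Request:
{"fn": "arm_command", "kwargs": {
  "deltas": [
    [0,0,0,-0.2,0,3,-0.6],
    [0,0,0,-0.2,0,6,-0.6],
    [0,0,0,-0.2,0,8.5,-0.6],
    [0,0,0,-0.2,0,8.5,-0.2],
    [0,0,0,-0.2,0,8.5,0.6],
    [0,0,0,-0.2,0,8.5,0.6],
    [0,0,0,-0.2,0,8.5,0.6],
    [0,0,0,-0.2,0,8.5,0.6]
  ]
}}

```text
time_s: 3.37
tcp_pos: [0.5782, 0.1196, 0.0389]
ee_rot: [[0.068, -0.998, 0.004], [-0.998, -0.068, 0.002], [-0.002, -0.004, -1.0]]
wrist_force: [-0.6, 1.0, 0.4]
gripper_width: 0.505
gripper_force: 0.0
```

Request:
{"fn": "arm_command", "kwargs": {
  "deltas": [
    [0,0,0,0,0,0,0.6],
    [0,0,0,0,0,0,0.6],
    [0,0,0,0,0,0,0.6],
    [0,0,0,0,0,-3,0.6],
    [0,0,0,0,0,-6,0.6]
  ]
}}

```text
time_s: 3.78
tcp_pos: [0.5753, 0.1184, 0.0953]
ee_rot: [[0.068, -0.998, -0.005], [-0.998, -0.068, -0.002], [0.002, 0.005, -1.0]]
wrist_force: [1.7, -0.1, -0.2]
gripper_width: 0.367
gripper_force: 30.0
```

```bash
python3 -c "
from h import *
a=cap('scene');print(blobs(a,(40,70,30),(85,255,255),25))
to([.455,.09,.1],184.2)"
```

```text
[([241.4, 206.8], [236, 203, 12, 8, 29])]
t 3.83 tcp [0.58   0.12   0.1033] F [1.8 0.4 3.7] w 0.366 gf 30.000372282590888
row [-0.009  0.002 -0.003] [ 2.12 12.68  0.21]
```

Request:
{"fn": "arm_command", "kwargs": {
  "deltas": [
    [0,0,0,0.7,4,0,0.6],
    [0,0,0,1.4,8,0,0.6],
    [0,0,0,2.1,12,0,0.6],
    [0,0,0,2.1,12.5,1,0.6],
    [0,0,0,2.1,12.5,4,0.6],
    [0,0,0,2.1,12.5,5,0.6],
    [0,0,0,2.1,12.5,5,0.6]
  ]
}}

```text
time_s: 4.42
tcp_pos: [0.4517, 0.0887, 0.0446]
ee_rot: [[0.068, -0.998, -0.004], [-0.998, -0.068, -0.002], [0.002, 0.005, -1.0]]
wrist_force: [-0.0, -0.7, 0.5]
gripper_width: 0.366
gripper_force: 30.0
```

```bash
python3 -c "
from h import *
a=cap('scene','a4.png');print(blobs(a,(40,70,30),(85,255,255),25))
cv2.imwrite('pics/a4.png',cv2.resize(a['pixels'][200:400,200:420],None,fx=2.6,fy=2.6))
to([.455,.09,.034],184.2);to([.455,.09,.034],184.2)"
```

```text
[([244.2, 204.6], [236, 198, 16, 13, 48])]
t 4.47 tcp [0.4529 0.0893 0.0458] F [ 0.   0.7 -0.4] w 0.367 gf 29.999716772292686
row [ 0.002 -0.001 -0.005] [-0.06 -0.22  1.18]
t 4.47 tcp [0.4529 0.0893 0.0458] F [ 0.   0.7 -0.4] w 0.367 gf 29.999716772292686
row [ 0.002 -0.001 -0.005] [-0.06 -0.22  1.18]
```

View pics/a4.png

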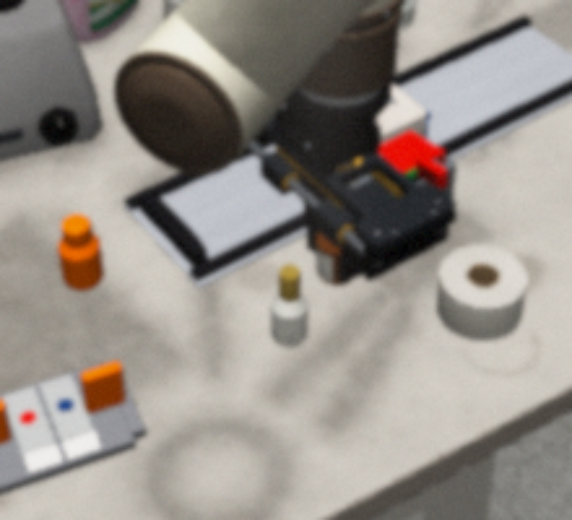

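The bottle hangs in the gripper at crop (330,255), between the dropper (290,310) and the console, and the bench below it is free. I'm lowering it gently.

Request:
{"fn": "arm_command", "kwargs": {
  "deltas": [
    [0,0,0,0,0,0.5,0.6],
    [0,0,0,0,0,0.8,0.6],
    [0,0,0,0,0,1.0,0.6],
    [0,0,0,0,0,1.1,0.6],
    [0,0,0,0,0,1.1,0.6]
  ]
}}

```text
time_s: 4.88
tcp_pos: [0.4536, 0.0896, 0.0356]
ee_rot: [[0.068, -0.998, 0.0], [-0.998, -0.068, 0.0], [-0.0, -0.0, -1.0]]
wrist_force: [-0.4, 0.0, -1.5]
gripper_width: 0.365
gripper_force: 30.0
```

Request:
{"fn": "arm_command", "kwargs": {
  "deltas": [
    [0,0,0,0,0,0.1,0.6],
    [0,0,0,0,0,0.2,0.6],
    [0,0,0,0,0,0.2,0.6]
  ]
}}

```text
time_s: 5.13
tcp_pos: [0.4534, 0.0896, 0.0335]
ee_rot: [[0.068, -0.998, -0.0], [-0.998, -0.068, 0.0], [-0.0, 0.0, -1.0]]
wrist_force: [0.5, -0.0, -0.8]
gripper_width: 0.367
gripper_force: 30.0
```

Request:
{"fn": "arm_command", "kwargs": {
  "deltas": [
    [0,0,0,0,0,0.1,0.6],
    [0,0,0,0,0,0.1,0.6],
    [0,0,0,0,0,0.1,0.6]
  ]
}}

```text
time_s: 5.38
tcp_pos: [0.4536, 0.0897, 0.0327]
ee_rot: [[0.068, -0.998, 0.0], [-0.998, -0.068, 0.0], [-0.0, -0.0, -1.0]]
wrist_force: [-0.2, 1.0, 2.1]
gripper_width: 0.365
gripper_force: 30.0
```

Request:
{"fn": "arm_command", "kwargs": {
  "deltas": [
    [0,0,0,0,0,0.1,0.6],
    [0,0,0,0,0,0.1,0.6],
    [0,0,0,0,0,0.1,0.6]
  ]
}}

```text
time_s: 5.63
tcp_pos: [0.4536, 0.0896, 0.0326]
ee_rot: [[0.069, -0.998, 0.0], [-0.998, -0.069, -0.0], [0.0, -0.0, -1.0]]
wrist_force: [-3.0, -0.4, 9.8]
gripper_width: 0.367
gripper_force: 30.0
```

```bash
python3 -c "
from h import *
for i in range(4):
  capture('wrist'); st()"
```

```text
t 5.68 tcp [0.4536 0.0896 0.0326] F [-2.8  0.  10.7] w 0.363 gf 30.001300206106407
t 5.73 tcp [0.4536 0.0896 0.0326] F [-2.   0.7 10. ] w 0.365 gf 30.00130787484011
t 5.78 tcp [0.4537 0.0896 0.0326] F [-2.4 -0.2 10. ] w 0.365 gf 30.001601954579655
t 5.83 tcp [0.4537 0.0896 0.0326] F [-3.2  0.3 10.4] w 0.365 gf 30.00160434530642
```

Firm contact with the bench. I'm releasing it, only partly open, and rising.

Request:
{"fn": "arm_command", "kwargs": {
  "deltas": [
    [0,0,0,0,0,-0.1,0.2],
    [0,0,0,0,0,-0.1,-0.1],
    [0,0,0,0,0,-0.1,-0.1],
    [0,0,0,0,0,-0.1,-0.1],
    [0,0,0,0,0,-2,-0.1],
    [0,0,0,0,0,-5,-0.1],
    [0,0,0,0,0,-9,-0.1],
    [0,0,0,0,0,-13,-0.1]
  ]
}}

```text
time_s: 6.5
tcp_pos: [0.4526, 0.0891, 0.1622]
ee_rot: [[0.068, -0.998, -0.003], [-0.998, -0.068, -0.002], [0.001, 0.003, -1.0]]
wrist_force: [1.5, 0.8, 0.2]
gripper_width: 0.547
gripper_force: 0.0
```

```bash
python3 -c "
from h import *
st();w=cap('wrist','w4.png');a=cap('scene','a5.png');print(blobs(a,(40,70,30),(85,255,255),25),blobs(w,(40,70,30),(85,255,255),25))
to([.44,.30,.25],184.2)"
```

```text
t 6.5 tcp [0.4526 0.0891 0.1622] F [1.5 0.8 0.2] w 0.547 gf 0.0
[([244.1, 204.6], [236, 197, 17, 14, 47]), ([327.8, 289.0], [324, 284, 9, 11, 84])] [([271.5, 166.3], [267, 162, 10, 10, 81]), ([314.2, 250.6], [300, 237, 29, 28, 623])]
t 6.6 tcp [0.4574 0.0914 0.1677] F [1.6 1.4 0.4] w 0.549 gf 0.0
row [-0.014  0.005 -0.004] [-20.97   0.18  -8.13]
```

Request:
{"fn": "arm_command", "kwargs": {
  "deltas": [
    [0,0,0,-4,0,-2,-0.6],
    [0,0,0,-8,0,-4,-0.6],
    [0,0,0,-12,0,-6,-0.6],
    [0,0,0,-16,0,-8,-0.6],
    [0,0,0,-20,0,-10,-0.6],
    [0,0,0,-24,0,-11,-0.6],
    [0,0,0,-28,0,-12,-0.6],
    [0,0,0,-31,0,-12,-0.6]
  ]
}}

```text
time_s: 7.27
tcp_pos: [0.4324, 0.399, 0.2829]
ee_rot: [[0.068, -0.998, 0.002], [-0.998, -0.068, 0.002], [-0.002, -0.002, -1.0]]
wrist_force: [0.7, 0.1, 0.1]
gripper_width: 0.804
gripper_force: 0.0
```

```bash
python3 -c "
from h import *
w=cap('wrist','w5.png');a=cap('scene')
st()
for n,c in(('w',w),('a',a)):print(n,blobs(c,(5,120,80),(22,255,255),100))
print(tri([ray(a,327.8,289.0),ray(a,327.8,289.0)]) if 0 else onz(a,327.8,289,.055))"
```

```text
t 7.37 tcp [0.4321 0.4021 0.2802] F [-0.2 -0.6 -1.4] w 0.799 gf 0.0
w [([203.4, 70.1], [182, 51, 43, 39, 1182]), ([326.4, 122.5], [320, 108, 14, 30, 255]), ([310.8, 199.2], [305, 185, 12, 29, 230]), ([297.5, 265.5], [292, 250, 12, 31, 234]), ([161.0, 347.0], [155, 320, 15, 56, 291]), ([472.7, 348.1], [464, 321, 16, 55, 315])]
a [([230.1, 297.0], [222, 282, 17, 30, 383]), ([239.2, 348.0], [231, 339, 17, 19, 250]), ([194.4, 362.8], [186, 353, 18, 20, 260]), ([147.1, 378.6], [137, 369, 20, 20, 281])]
[0.45168981 0.09219874 0.055     ]
```

View pics/w5.png

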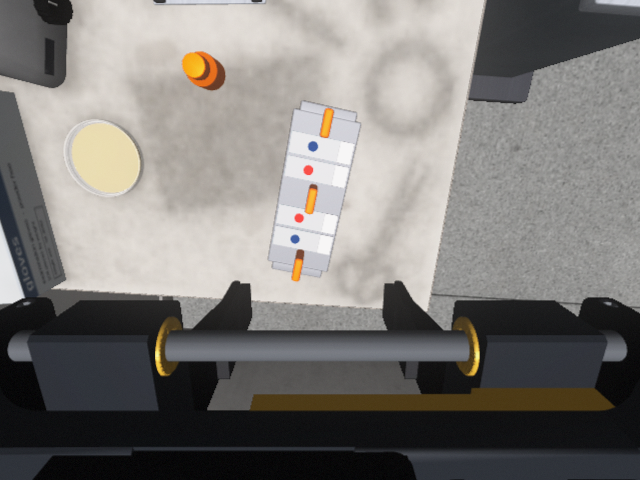

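The wrist view shows the carriage with its three grips at (326,122), (311,199) and (297,266). The orange look-alike at (201,68) is well clear. The bottle stands at (0.452,0.092).

Run:
```python
from h import *
w=cap('wrist');a=cap('scene')
# grips tops: use wrist top centroid of bright-orange, both centroids
W=[c for c,s in blobs(w,(5,120,80),(22,255,255),100) if 280<c[0]<340]
A=[([239.2,348.0]),([194.4,362.8]),([147.1,378.6])]
P=[]
for x,y in zip(W,A):
    p,e=tri([ray(w,*x),ray(a,*y)]);P.append(onz(w,*x,.036));print(np.round(p,4),np.round(e,4),np.round(onz(w,*x,.036),4))
d=P[2]-P[0];yaw=np.degrees(np.arctan2(-d[0],d[1]));print('carr yaw',yaw,np.linalg.norm(d))
# deck ends corners in wrist
for p in((303,101),(357,113),(270,263),(321,276)):print(np.round(onz(w,*p,.01),4))
to([P[1][0],P[1][1],.15],180+yaw)
```

```text
[0.4301 0.3025 0.0258] [0.0007 0.0007] [0.4301 0.3023 0.036 ]
[0.4415 0.3883 0.0263] [0.0004 0.0004] [0.4416 0.387  0.036 ]
[0.4529 0.4732 0.0264] [0.0007 0.0007] [0.4529 0.4702 0.036 ]
carr yaw -7.7223912504236605 0.16937663069940617
[0.4573 0.2834 0.01  ]
[0.3953 0.2916 0.01  ]
[0.4883 0.4809 0.01  ]
[0.421  0.4943 0.01  ]
t 7.47 tcp [0.4319 0.3976 0.2797] F [-0.  -0.1 -0.3] w 0.797 gf 0.0
row [ 0.002 -0.002  0.204] [ 1.1  -0.92 12.97]
```

Request:
{"fn": "arm_command", "kwargs": {
  "deltas": [
    [0,0,0.1,0.5,-0.5,3,0.2],
    [0,0,0.2,1.0,-0.9,6,0.2],
    [0,0,0.204,1.1,-0.9,9,0.2],
    [0,0,0.204,1.1,-0.9,12,0.2],
    [0,0,0.204,1.1,-0.9,15,0.2],
    [0,0,0.204,1.1,-0.9,18,0.2],
    [0,0,0.204,1.1,-0.9,18,0.2],
    [0,0,0.204,1.1,-0.9,18,0.2]
  ]
}}

```text
time_s: 8.13
tcp_pos: [0.442, 0.3844, 0.1002]
ee_rot: [[-0.137, -0.991, -0.002], [-0.991, 0.137, -0.004], [0.004, 0.002, -1.0]]
wrist_force: [0.6, 0.8, 0.8]
gripper_width: 0.407
gripper_force: 0.0
```

Run:
```python
from h import *
w=cap('wrist','w6.png')
P=[]
for x,s in blobs(w,(5,120,80),(22,255,255),100):
    if s[0]<150 or s[0]>450:continue
    q=onz(w,*x,.03);print(x,s,np.round(q,4))
to([.4416,.3876,.034],172.3)
```

```text
[319.1, 135.3] [311, 108, 18, 56, 926] [0.43   0.3022 0.03  ]
[319.2, 270.5] [312, 241, 16, 59, 851] [0.4417 0.3883 0.03  ]
[228.3, 347.6] [224, 320, 10, 56, 263] [0.5152 0.4388 0.03  ]
[405.4, 347.6] [401, 320, 10, 56, 262] [0.3878 0.4566 0.03  ]
[319.3, 378.4] [313, 362, 14, 35, 455] [0.4534 0.4743 0.03  ]
t 8.18 tcp [0.443  0.3859 0.1022] F [ 0.6 -0.   0.6] w 0.409 gf 0.0
row [-0.001 -0.    -0.002] [-0.15  0.16  6.82]
```

Request:
{"fn": "arm_command", "kwargs": {
  "deltas": [
    [0,0,0,-0.2,0.1,3,0.2],
    [0,0,0,-0.2,0.1,5,0.2],
    [0,0,0,-0.2,0.1,6.3,0.2],
    [0,0,0,-0.2,0.1,6.6,0.2],
    [0,0,0,-0.2,0.1,6.6,0.9],
    [0,0,0,-0.2,0.1,6.6,0.9],
    [0,0,0,-0.2,0.1,6.6,0.9],
    [0,0,0,-0.2,0.1,6.6,0.9]
  ]
}}

```text
time_s: 8.85
tcp_pos: [0.4422, 0.3893, 0.0371]
ee_rot: [[-0.135, -0.991, 0.002], [-0.991, 0.135, 0.003], [-0.003, -0.002, -1.0]]
wrist_force: [0.3, -0.3, -0.0]
gripper_width: 0.185
gripper_force: 0.0
```

Request:
{"fn": "arm_command", "kwargs": {
  "deltas": [
    [0,0,0,0,0,0,0.9],
    [0,0,0,0,0,0,0.9],
    [0,0,0,0,0,0,0.9]
  ]
}}

```text
time_s: 9.1
tcp_pos: [0.4419, 0.389, 0.0365]
ee_rot: [[-0.135, -0.991, 0.001], [-0.991, 0.135, 0.001], [-0.001, -0.001, -1.0]]
wrist_force: [-1.5, 0.4, 5.9]
gripper_width: 0.111
gripper_force: 30.0
```

Request:
{"fn": "arm_command", "kwargs": {
  "deltas": [
    [0,0,0,0,0,-0.5,0.9],
    [0,0,0,0,0,-1.5,0.9],
    [0,0,0,0,0,-3.5,0.9],
    [0,0,0,0,0,-6,0.9],
    [0,0,0,0,0,-8.5,0.9],
    [0,0,0,0,0,-11,0.9],
    [0,0,0,0,0,-12.5,0.9],
    [0,0,0,0,0,-13,0.9]
  ]
}}

```text
time_s: 9.77
tcp_pos: [0.4425, 0.3895, 0.169]
ee_rot: [[-0.135, -0.991, 0.004], [-0.991, 0.135, 0.005], [-0.005, -0.003, -1.0]]
wrist_force: [-0.3, -0.4, -1.5]
gripper_width: 0.113
gripper_force: 30.0
```

Run:
```python
from h import *
to([.5883,-.1536,.165],184.2)
w=cap('wrist','w7.png')
for x,s in blobs(w,(5,120,80),(22,255,255),100):
    if 250<x[0]<400:print(x,s)
```

```text
t 9.77 tcp [0.4425 0.3895 0.169 ] F [-0.3 -0.4 -1.5] w 0.113 gf 29.999819747172296
row [-0.004  0.005 -0.209] [ 51.84 -21.79   0.21]
[317.0, 120.2] [304, 79, 27, 85, 2123]
[317.0, 300.0] [306, 266, 23, 65, 1370]
[280.0, 348.2] [277, 321, 7, 55, 235]
[353.5, 348.5] [349, 321, 9, 55, 246]
```

Request:
{"fn": "arm_command", "kwargs": {
  "deltas": [
    [0,0,-0.01,1,-0.4,0,0.9],
    [0,0,-0.03,3,-1.2,0,0.9],
    [0,0,-0.06,6,-2.5,0,0.9],
    [0,0,-0.09,9.5,-4,0,0.9],
    [0,0,-0.12,13,-5.5,0,0.9],
    [0,0,-0.15,16.5,-7,0,0.9],
    [0,0,-0.18,20,-8.5,0,0.9],
    [0,0,-0.208,23.5,-10,0,0.9]
  ]
}}

```text
time_s: 10.48
tcp_pos: [0.5076, 0.1392, 0.1635]
ee_rot: [[0.074, -0.997, -0.004], [-0.997, -0.074, -0.002], [0.002, 0.004, -1.0]]
wrist_force: [1.8, 0.7, -2.0]
gripper_width: 0.111
gripper_force: 30.0
```

Run:
```python
from h import *
to([.5883,-.1536,.165],184.2)
```

```text
t 10.48 tcp [0.5076 0.1392 0.1635] F [ 1.8  0.7 -2. ] w 0.111 gf 30.002509346231818
row [ 0.004 -0.002  0.   ] [29.8  -5.9  -0.12]
```

Request:
{"fn": "arm_command", "kwargs": {
  "deltas": [
    [0,0,0,4,-0.8,0,0.9],
    [0,0,0,8,-1.6,0,0.9],
    [0,0,0,12,-2.4,0,0.9],
    [0,0,0,16,-3.2,0,0.9],
    [0,0,0,20,-4,0,0.9],
    [0,0,0,24,-4.8,0,0.9],
    [0,0,0,27.5,-5.5,0,0.9],
    [0,0,0,29.3,-5.9,0,0.9]
  ]
}}

```text
time_s: 11.15
tcp_pos: [0.5875, -0.1501, 0.1629]
ee_rot: [[0.069, -0.998, -0.004], [-0.998, -0.069, -0.0], [-0.0, 0.004, -1.0]]
wrist_force: [0.1, 0.4, -1.6]
gripper_width: 0.113
gripper_force: 30.0
```

Request:
{"fn": "arm_command", "kwargs": {
  "deltas": [
    [0,0,0,0,0,0.5,0.9],
    [0,0,0,0,0,2,0.9],
    [0,0,0,0,0,3.5,0.9],
    [0,0,0,0,0,5,0.9],
    [0,0,0,0,0,6,0.9],
    [0,0,0,0,0,6.5,0.9],
    [0,0,0,0,0,6.5,0.9]
  ]
}}

```text
time_s: 11.73
tcp_pos: [0.5874, -0.1458, 0.0988]
ee_rot: [[0.072, -0.997, -0.004], [-0.997, -0.072, 0.0], [-0.0, 0.004, -1.0]]
wrist_force: [-0.3, -0.0, -0.4]
gripper_width: 0.111
gripper_force: 30.0
```

Run:
```python
from h import *
to([.5883,-.1536,.0415],184.2)
w=cap('wrist','w8.png')
st()
for x,s in blobs(w,(5,120,80),(22,255,255),100):
    if 250<x[0]<400:print(x,s)
```

```text
t 11.73 tcp [ 0.5874 -0.1458  0.0988] F [-0.3 -0.  -0.4] w 0.111 gf 29.999375632032752
row [ 0.004  0.    -0.001] [ 0.79 -0.05  5.73]
t 11.78 tcp [ 0.588  -0.1457  0.0996] F [ 0.4 -0.4 -0.7] w 0.113 gf 29.99915225431323
[316.9, 120.4] [305, 81, 25, 82, 1881]
[317.0, 301.4] [306, 269, 23, 62, 1315]
[280.0, 348.9] [277, 321, 7, 55, 236]
[353.5, 349.0] [349, 321, 9, 55, 241]
```

View pics/w8.png

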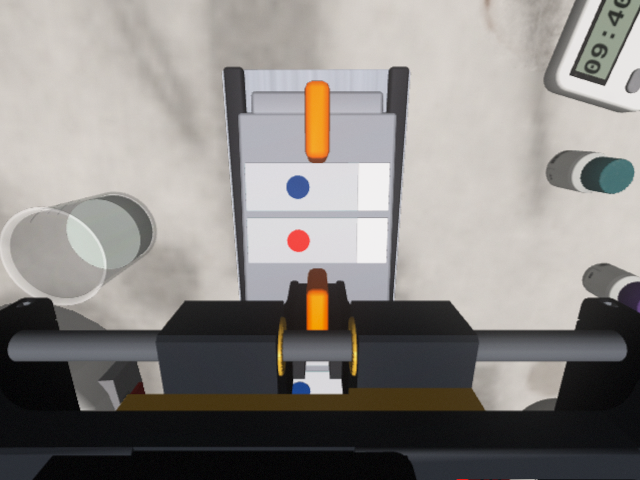

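The carriage hangs level and aligned above the track. The rails are at columns 235 and 398 near row 90, and the deck edges at 240 and 395. Next I'll check the centring numerically.

Run:
```python
from h import *
w=cap('wrist');s=st()
g=cv2.cvtColor(w['pixels'],cv2.COLOR_BGR2GRAY).astype(int)
ey=np.array([-.0733,.9973]);ex=np.array([.9973,.0733]);o=np.array([.5768,.003])
for v in(74,82,90):
    dk=np.where(g[v]<70)[0]; l=dk[(dk<300)&(dk>200)].max();r=dk[(dk>330)&(dk<450)].min()
    p=[(onz(w,u,v,.013)[:2]-o)@ex for u in(l+.5,r-.5)];print(v,l,r,np.round(p,4),'mid',np.mean(p))
zz=s['tcp_pos'][2]-.0365
p=onz(w,316.9,82,zz+.048)[:2]-o;print('trail grip',p@ex,p@ey)
p=onz(w,317,128,zz+.03)[:2]-o;print('trail grip b',p@ex,p@ey)
for u in(238.5,396):print('deck',(onz(w,u,114,zz+.010)[:2]-o)@ex)
p=s['tcp_pos'][:2]-o;print('tcp',p@ex,p@ey)
```

```text
t 11.83 tcp [ 0.5885 -0.1456  0.1002] F [ 0.9  0.7 -1. ] w 0.118 gf 29.99907100573182
74 245 390 [ 0.0445 -0.0437] mid 0.0003921455773387879
82 245 390 [ 0.0448 -0.044 ] mid 0.0003973625324104578
90 246 389 [ 0.0445 -0.0437] mid 0.0004030667128467405
trail grip 0.0009899536091218936 -0.2496936103634662
trail grip b 0.0009408251931635296 -0.23475290809302565
deck 0.0374379207775221
deck -0.0359245993918165
tcp 0.0008163961884659534 -0.1490470172236723
```

Request:
{"fn": "arm_command", "kwargs": {
  "deltas": [
    [0,0,0,0.5,0,0.5,0.9],
    [0,0,0,0.9,0,2,0.9],
    [0,0,0,0.9,0,3.5,0.9],
    [0,0,0,0.9,0,4.5,0.9],
    [0,0,0,0.9,0,5,0.9],
    [0,0,0,0.9,0,5.2,0.9],
    [0,0,0,0.9,0,5.4,0.9],
    [0,0,0,0.9,0,5.4,0.9]
  ]
}}

```text
time_s: 12.5
tcp_pos: [0.5898, -0.1548, 0.0469]
ee_rot: [[0.072, -0.997, 0.001], [-0.997, -0.072, -0.0], [0.0, -0.001, -1.0]]
wrist_force: [-0.2, 1.4, 0.3]
gripper_width: 0.109
gripper_force: 30.0
```

Request:
{"fn": "arm_command", "kwargs": {
  "deltas": [
    [0,0,0,0,0,0.15,0.9],
    [0,0,0,0,0,0.3,0.9],
    [0,0,0,0,0,0.3,0.9]
  ]
}}

```text
time_s: 12.75
tcp_pos: [0.5899, -0.1547, 0.0438]
ee_rot: [[0.072, -0.997, 0.002], [-0.997, -0.072, -0.0], [0.0, -0.002, -1.0]]
wrist_force: [0.3, 2.1, 2.0]
gripper_width: 0.114
gripper_force: 30.0
```

Request:
{"fn": "arm_command", "kwargs": {
  "deltas": [
    [0,0,0,0,0,0.1,0.9],
    [0,0,0,0,0,0.2,0.9],
    [0,0,0,0,0,0.2,0.9]
  ]
}}

```text
time_s: 13.0
tcp_pos: [0.5898, -0.1548, 0.0414]
ee_rot: [[0.072, -0.997, 0.001], [-0.997, -0.072, -0.0], [0.0, -0.001, -1.0]]
wrist_force: [0.1, 2.0, 1.8]
gripper_width: 0.115
gripper_force: 30.0
```

Run:
```python
from h import *
w=cap('wrist');s=st();a=cap('scene','a6.png');s=st()
ey=np.array([-.0733,.9973]);ex=np.array([.9973,.0733]);o=np.array([.5768,.003])
p=s['tcp_pos'][:2]-o;print('tcp',p@ex,p@ey)
g=cv2.cvtColor(w['pixels'],cv2.COLOR_BGR2GRAY).astype(int)
for x,q in blobs(w,(5,120,80),(22,255,255),300):
    if 250<x[0]<400: print(x,q); p=onz(w,*x,.035)[:2]-o;print(p@ex,p@ey)
```

```text
t 13.05 tcp [ 0.5897 -0.1548  0.0415] F [0.4 0.9 0.5] w 0.118 gf 30.00076842494309
t 13.1 tcp [ 0.5897 -0.1548  0.0415] F [0.7 1.2 2. ] w 0.116 gf 30.000828062184155
tcp 0.0013355834665448908 -0.1583574248069846
[316.6, 120.6] [304, 79, 27, 85, 2116]
0.0021826676611757245 -0.24690549142737991
[317.0, 300.2] [306, 267, 23, 64, 1358]
0.0021300043493860926 -0.1645670651027055
```

Request:
{"fn": "arm_command", "kwargs": {
  "deltas": [
    [0,0,0,0,0.1,0.1,0.9],
    [0,0,0,0,0.1,0.1,0.9],
    [0,0,0,0,0.1,0.1,0.9]
  ]
}}

```text
time_s: 13.35
tcp_pos: [0.5896, -0.1549, 0.0413]
ee_rot: [[0.073, -0.997, 0.003], [-0.997, -0.073, -0.0], [0.001, -0.003, -1.0]]
wrist_force: [1.5, 1.8, 4.9]
gripper_width: 0.111
gripper_force: 30.0
```

Seated. I'm sliding it under the head with the middle grip.

Request:
{"fn": "arm_command", "kwargs": {
  "deltas": [
    [0,0,0,-0.5,0.1,0,0.9],
    [0,0,0,-1.5,0.1,0,0.9],
    [0,0,0,-3,0.1,0,0.9],
    [0,0,0,-4.5,0.1,0,0.9],
    [0,0,0,-6,0.1,0,0.9],
    [0,0,0,-7.5,0.1,0,0.9],
    [0,0,0,-9,0.1,0,0.9],
    [0,0,0,-9.6,0.1,0,0.9]
  ]
}}

```text
time_s: 14.02
tcp_pos: [0.5806, -0.059, 0.0413]
ee_rot: [[0.074, -0.997, 0.001], [-0.997, -0.074, -0.001], [0.002, -0.001, -1.0]]
wrist_force: [0.4, -3.8, 6.9]
gripper_width: 0.115
gripper_force: 30.0
```

```bash
cat >> h.py <<'E'
ey=np.array([-.0733,.9973]);ex=np.array([.9973,.0733]);o=np.array([.5768,.003])
def rd():
    s=st();p=s['tcp_pos'][:2]-o;print('reader xy',np.round([p@ex,p@ey],4));return s
def rw(x,y): return o+x*ex+y*ey
E
python3 - <<'E'
from h import *
w=cap('wrist','w9.png');rd()
for x,q in blobs(w,(5,120,80),(22,255,255),300):
    if 250<x[0]<400: p=onz(w,*x,.035)[:2]-o;print(x,q,p@ex,p@ey)
E
```

```text
t 14.07 tcp [ 0.5806 -0.0583  0.0413] F [-0.8  2.7  9. ] w 0.113 gf 30.000572595745325
reader xy [-0.0007 -0.0614]
[317.0, 120.1] [304, 79, 27, 85, 2114] -5.745752359041095e-06 -0.1509033234659376
[317.0, 300.2] [306, 267, 23, 64, 1363] 1.7354148260799278e-05 -0.06843367135207343
```

Request:
{"fn": "arm_command", "kwargs": {
  "deltas": [
    [0,0,0,0,0,-0.05,0.2],
    [0,0,0,0,0,-0.05,0.2],
    [0,0,0,0,0,-0.05,0.2],
    [0,0,0,0,0,-3,0.2],
    [0,0,0,0,0,-5.5,0.2],
    [0,0,0,4,0,-5.5,0.2],
    [0,0,0,8,0,-5.5,0.2],
    [0,0,0,8.5,0,-5.5,0.2]
  ]
}}

```text
time_s: 14.73
tcp_pos: [0.5861, -0.1483, 0.0952]
ee_rot: [[0.067, -0.998, -0.0], [-0.998, -0.067, -0.0], [0.0, 0.0, -1.0]]
wrist_force: [0.5, -0.6, -0.6]
gripper_width: 0.404
gripper_force: 0.0
```

Run:
```python
from h import *
w=cap('wrist','w10.png');rd()
for x,q in blobs(w,(5,120,80),(22,255,255),300):
    if 250<x[0]<400: p=onz(w,*x,.035)[:2]-o;print(x,q,p@ex,p@ey)
```

```text
t 14.78 tcp [ 0.5857 -0.1475  0.0946] F [-0.8  0.1 -0.6] w 0.402 gf 0.0
reader xy [-0.0022 -0.1507]
[315.3, 276.8] [307, 245, 17, 63, 946] 7.415067420142238e-05 -0.1473708190889369
[318.0, 386.1] [286, 362, 68, 48, 719] -0.001184250005625853 -0.06214139398467203
```

Request:
{"fn": "arm_command", "kwargs": {
  "deltas": [
    [0,0,0,-0.3,-0.2,2.5,0.2],
    [0,0,0,-0.3,-0.2,4.5,0.2],
    [0,0,0,-0.3,-0.2,5.2,0.2],
    [0,0,0,-0.3,-0.2,5.3,0.9],
    [0,0,0,-0.3,-0.2,5.3,0.9],
    [0,0,0,-0.3,-0.2,5.3,0.9],
    [0,0,0,-0.3,-0.2,5.3,0.9],
    [0,0,0,-0.3,-0.2,5.3,0.9]
  ]
}}

```text
time_s: 15.45
tcp_pos: [0.5888, -0.1407, 0.0435]
ee_rot: [[0.072, -0.997, 0.001], [-0.997, -0.072, -0.0], [0.0, -0.001, -1.0]]
wrist_force: [-1.1, 1.6, 3.9]
gripper_width: 0.11
gripper_force: 20.3
```

Request:
{"fn": "arm_command", "kwargs": {
  "deltas": [
    [0,0,0,0,0,0,0.9],
    [0,0,0,-0.5,0,0,0.9],
    [0,0,0,-1.5,0,0,0.9],
    [0,0,0,-3,0,0,0.9],
    [0,0,0,-4.5,0,0,0.9],
    [0,0,0,-6,0,0,0.9],
    [0,0,0,-7.5,0,0,0.9],
    [0,0,0,-8.2,0,0,0.9]
  ]
}}

```text
time_s: 16.12
tcp_pos: [0.5831, -0.0575, 0.0435]
ee_rot: [[0.074, -0.997, 0.002], [-0.997, -0.074, -0.0], [0.001, -0.002, -1.0]]
wrist_force: [-0.0, -5.2, 5.1]
gripper_width: 0.113
gripper_force: 30.0
```

Run:
```python
from h import *
rd();a=cap('scene','a7.png');w=cap('wrist')
print(blobs(a,(5,120,80),(22,255,255),40))
for x,q in blobs(w,(5,120,80),(22,255,255),300):
    if 250<x[0]<400: p=onz(w,*x,.035)[:2]-o;print(x,q,p@ex,p@ey)
```

```text
t 16.12 tcp [ 0.5831 -0.0575  0.0435] F [-0.  -5.2  5.1] w 0.113 gf 29.97372650541365
reader xy [ 0.0018 -0.0608]
[([321.5, 256.3], [319, 251, 8, 11, 53]), ([291.9, 266.5], [286, 257, 12, 20, 181]), ([230.1, 297.0], [222, 282, 17, 30, 386]), ([328.0, 297.8], [322, 294, 14, 8, 67]), ([310.8, 307.9], [308, 303, 7, 12, 56])]
[317.0, 297.7] [306, 261, 23, 70, 1476] 0.00266819074423167 -0.06656483580546022
[322.2, 400.7] [272, 389, 103, 21, 904] -0.00022617672001159234 -0.004474458306749178
```

Request:
{"fn": "arm_command", "kwargs": {
  "deltas": [
    [0,0,0,0,0,-0.05,0.2],
    [0,0,0,0,0,-0.05,0.2],
    [0,0,0,0,0,-0.05,0.2],
    [0,0,0,0,0,-3.5,0.2],
    [0,0,0,0,0,-7,0.2],
    [0,0,0,0,0,-8.5,0.2],
    [0,0,0,-4,0.1,-8.5,0.2],
    [0,0,0,-8,0.1,-8.5,0.2]
  ]
}}

```text
time_s: 16.88
tcp_pos: [0.576, 0.0198, 0.1285]
ee_rot: [[0.067, -0.998, 0.002], [-0.998, -0.067, 0.001], [-0.001, -0.002, -1.0]]
wrist_force: [0.3, 1.1, -0.9]
gripper_width: 0.399
gripper_force: 0.0
```

Request:
{"fn": "arm_command", "kwargs": {
  "deltas": [
    [0,0,0,-4,0,0,0.2],
    [0,0,0,-8,0,0,0.2],
    [0,0,0,-8.8,0,0,0.2],
    [0,0,0,-8.8,0,0,0.2]
  ]
}}

```text
time_s: 17.22
tcp_pos: [0.569, 0.1108, 0.1269]
ee_rot: [[0.076, -0.997, -0.001], [-0.997, -0.076, 0.0], [-0.0, 0.001, -1.0]]
wrist_force: [0.3, -1.1, 0.0]
gripper_width: 0.399
gripper_force: 0.0
```

Run:
```python
from h import *
rd();w=cap('wrist','w11.png');rd()
for x,q in blobs(w,(5,120,80),(22,255,255),200):
    if 250<x[0]<400: p=onz(w,*x,.035)[:2]-o;print(x,q,p@ex,p@ey)
```

```text
t 17.22 tcp [0.569  0.1108 0.1269] F [ 0.3 -1.1  0. ] w 0.399 gf 0.0
reader xy [1.00e-04 1.08e-01]
t 17.27 tcp [0.5689 0.1092 0.1268] F [ 0.5 -0.6  0.4] w 0.401 gf 0.0
reader xy [-1.000e-04  1.065e-01]
[315.3, 252.3] [308, 226, 15, 53, 700] 0.0020411082416520246 0.10649681418933737
[314.3, 390.3] [292, 377, 60, 31, 747] 0.0028358660327781806 0.22863185910872424
```

Request:
{"fn": "arm_command", "kwargs": {
  "deltas": [
    [0,0,0,0,-0.1,3,0.2],
    [0,0,0,0,-0.2,6,0.2],
    [0,0,0,0,-0.2,8,0.2],
    [0,0,0,0,-0.2,8.3,0.2],
    [0,0,0,0,-0.2,8.3,0.9],
    [0,0,0,0,-0.2,8.3,0.9],
    [0,0,0,0,-0.2,8.3,0.9],
    [0,0,0,0,-0.2,8.3,0.9]
  ]
}}

```text
time_s: 17.93
tcp_pos: [0.5724, 0.1086, 0.046]
ee_rot: [[0.072, -0.997, 0.003], [-0.997, -0.072, 0.001], [-0.001, -0.003, -1.0]]
wrist_force: [0.3, 0.2, 0.3]
gripper_width: 0.185
gripper_force: 0.0
```

Request:
{"fn": "arm_command", "kwargs": {
  "deltas": [
    [0,0,0,0,0,0,0.9],
    [0,0,0,0,0,0,0.9],
    [0,0,0,-0.5,0,0,0.9],
    [0,0,0,-1.5,0,0,0.9],
    [0,0,0,-2.5,0,0,0.9],
    [0,0,0,-3.3,0,0,0.9],
    [0,0,0,-3.8,0,0,0.9],
    [0,0,0,-4,0,0,0.9]
  ]
}}

```text
time_s: 18.6
tcp_pos: [0.5693, 0.1492, 0.0457]
ee_rot: [[0.074, -0.997, 0.002], [-0.997, -0.074, -0.0], [0.0, -0.002, -1.0]]
wrist_force: [-0.0, -4.5, 6.0]
gripper_width: 0.113
gripper_force: 30.0
```

Run:
```python
from h import *
rd();w=cap('wrist','w12.png');rd()
for x,q in blobs(w,(5,120,80),(22,255,255),200):
    if 250<x[0]<400: p=onz(w,*x,.035)[:2]-o;print(x,q,p@ex,p@ey)
```

```text
t 18.6 tcp [0.5693 0.1492 0.0457] F [-0.  -4.5  6. ] w 0.113 gf 30.000201689545065
reader xy [0.0032 0.1464]
t 18.65 tcp [0.5693 0.1494 0.0457] F [-0.4 -1.2  6.9] w 0.112 gf 30.000438555143774
reader xy [0.0032 0.1465]
[317.0, 126.6] [305, 86, 25, 82, 1958] 0.0040176978789904574 0.060020948678609215
[316.9, 300.0] [306, 267, 23, 64, 1309] 0.004062995574312619 0.1421742967057811
[353.3, 345.6] [349, 319, 9, 57, 259] -0.014987518587810254 0.1685370330509977
[280.2, 346.7] [277, 320, 9, 56, 239] 0.02330361913754604 0.16925643409017485
```

Request:
{"fn": "arm_command", "kwargs": {
  "deltas": [
    [0,0,0,-0.1,0.1,0,0.9],
    [0,0,0,-0.2,0.2,0,0.9],
    [0,0,0,-0.3,0.3,0,0.9],
    [0,0,0,-0.4,0.3,0,0.9],
    [0,0,0,-0.4,0.3,0,0.9]
  ]
}}

```text
time_s: 19.07
tcp_pos: [0.5677, 0.151, 0.0459]
ee_rot: [[0.074, -0.997, 0.004], [-0.997, -0.074, -0.002], [0.002, -0.004, -1.0]]
wrist_force: [6.4, -10.7, 4.3]
gripper_width: 0.111
gripper_force: 30.0
```

Request:
{"fn": "arm_command", "kwargs": {
  "deltas": [
    [0,0,0,-0.1,0,0,0.9],
    [0,0,0,-0.2,0,0,0.9],
    [0,0,0,-0.2,0,0,0.9]
  ]
}}

```text
time_s: 19.32
tcp_pos: [0.5676, 0.1512, 0.0459]
ee_rot: [[0.073, -0.997, 0.004], [-0.997, -0.073, -0.004], [0.004, -0.003, -1.0]]
wrist_force: [8.5, -15.9, 5.0]
gripper_width: 0.116
gripper_force: 30.0
```

```bash
python3 -c "
from h import *
rd()"
```

```text
t 19.32 tcp [0.5676 0.1512 0.0459] F [  8.5 -15.9   5. ] w 0.116 gf 30.005060811527073
reader xy [0.0017 0.1485]
```

Request:
{"fn": "arm_command", "kwargs": {
  "deltas": [
    [0,0,0,0.1,-0.2,0,0.9],
    [0,0,0,0.1,-0.2,0,0.2],
    [0,0,0,0.1,-0.2,0,0.2],
    [0,0,0,0.1,-0.2,0,0.2],
    [0,0,0,0.1,-0.2,-3,0.2],
    [0,0,0,0.1,-0.2,-7,0.2],
    [0,0,0,-4,-0.2,-10,0.2],
    [0,0,0,-8,-0.2,-13,0.2]
  ]
}}

```text
time_s: 19.98
tcp_pos: [0.5621, 0.2206, 0.1656]
ee_rot: [[0.07, -0.998, 0.001], [-0.998, -0.07, 0.001], [-0.001, -0.001, -1.0]]
wrist_force: [0.8, 0.1, -0.4]
gripper_width: 0.395
gripper_force: 0.0
```

Run:
```python
from h import *
w=cap('wrist','w13.png');rd()
for x,q in blobs(w,(5,120,80),(22,255,255),200):
    if 250<x[0]<400: p=onz(w,*x,.035)[:2]-o;print(x,q,p@ex,p@ey)
```

```text
t 20.03 tcp [0.5653 0.2279 0.1713] F [2.9 3.3 3.8] w 0.399 gf 0.0
reader xy [0.005  0.2251]
[315.4, 26.7] [308, 0, 15, 57, 777] 0.0026511380300566594 0.062166664740849094
[316.0, 153.2] [310, 133, 13, 42, 525] 0.0026544354410627437 0.1483107594499374
[313.6, 278.8] [295, 252, 38, 56, 1590] 0.005271329221270077 0.2543522042723046
[366.2, 400.8] [172, 388, 367, 22, 5890] -0.045705028171043396 0.38500044000005856
```

View pics/w13.png

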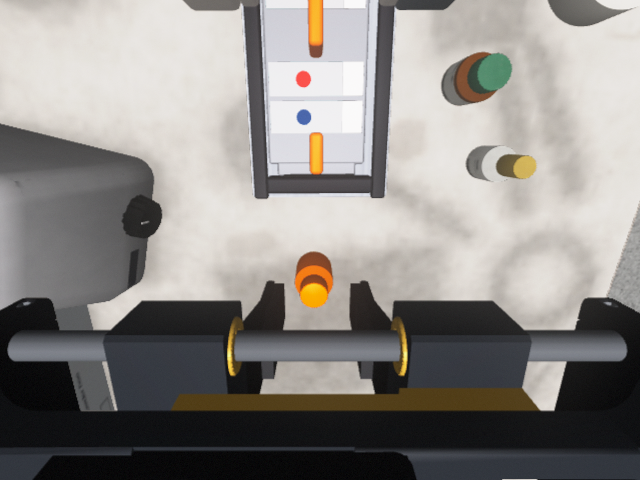

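The carriage sits on the track with its end at row 175, at the stop's face. The green-capped bottle is upright at (480,75). The dropper (500,163) and the orange look-alike (314,278) are undisturbed. Now a numerical check for any gap at the stop.

Run:
```python
from h import *
g=cv2.cvtColor(cv2.imread('pics/w13.png'),cv2.COLOR_BGR2GRAY)
for c in(262,285,300,340,350,369):print(c,g[160:184,c])
print(g[150,255:385])
w=cap('wrist');st()
for v in (172,174,176,178): print(v,[(np.round((onz(w,340,v,z)[:2]-o)@ey,4)) for z in(.005,.015,.023)])
```

```text
262 [84 83 84 85 84 85 83 85 83 85 84 83 85 84 84 84 83 83 84 84 82 84 86 85]
285 [223 223 190 200 218 222 220 221 220 219 219 218 218 219 127  61  62  60
  63  71  82  85  83  83]
300 [222 222 188 203 219 222 221 219 219 220 218 219 217 187  99  62  63  60
  65  72  83  85  83  83]
340 [220 216 186 205 219 220 219 219 217 218 217 216 216 182 100  64  62  61
  65  72  84  85  83  82]
350 [221 215 185 209 218 220 219 219 217 218 216 215 215 154  82  64  62  61
  66  74  84  85  83  82]
369 [215 215 215 215 217 215 215 216 216 217 216 216 217 218 217 170  89  60
  67  75  84  83  82  83]
[ 80  78  80  83  80  83  83  85  81  70  57 102 196 181 167 207 221 223
 222 221 222 220 221 221 222 222 222 221 222 221 222 221 222 222 221 222
 222 223 222 221 222 221 222 221 221 221 223 222 221 221 221 221 221 221
 175 157 169 182 193 197 196 197 196 194 188 176 165 148 197 222 222 222
 221 221 220 220 221 221 220 222 221 222 220 221 222 221 221 221 221 221
 221 220 222 220 221 221 221 221 220 220 220 220 221 219 219 220 223 204
 167 198 219 223 220 218 215 218 193 118  65  76  85  87  87  85  83  84
  82  81  80  79]
t 20.08 tcp [0.5646 0.2259 0.1689] F [0.1 0.4 0.2] w 0.399 gf 0.0
172 [np.float64(0.1741), np.float64(0.173), np.float64(0.1722)]
174 [np.float64(0.1758), np.float64(0.1747), np.float64(0.1738)]
176 [np.float64(0.1776), np.float64(0.1764), np.float64(0.1755)]
178 [np.float64(0.1794), np.float64(0.1782), np.float64(0.1772)]
```

```bash
cat > gap.py <<'E'
from h import *
w=cap('wrist','gap.png');rd()
g=cv2.cvtColor(w['pixels'],cv2.COLOR_BGR2GRAY).astype(float)
gr=[(x,q) for x,q in blobs(w,(5,120,80),(22,255,255),200) if 290<x[0]<345]
for x,q in gr: p=onz(w,*x,.035)[:2]-o;print(x,np.round([p@ex,p@ey],4))
def edge(c,lev,r0,r1):
    col=g[r0:r1,c]; i=np.where(col<lev)[0][0]; return r0+i-1+(col[i-1]-lev)/(col[i-1]-col[i])
x,q=gr[1]; r0=q[1]+q[3]+5; u=int(round(x[0]))
row=g[r0]
import sys
dk=np.where(row<95)[0]; l=dk[dk<u].max(); r=dk[dk>u].min(); print('rails',l,r)
for c in(l+5,u-32,u-16,u+16,u+32,r-5):
    e=edge(c,130,r0,r0+60); print(c,round(e,2),[np.round((onz(w,c,e,z)[:2]-o)@ey,4) for z in(.005,.015)])
E
python3 gap.py
```

```text
t 20.13 tcp [0.5628 0.2235 0.1659] F [-0.3  0.2 -0.6] w 0.394 gf 0.0
reader xy [0.0022 0.221 ]
[323.0, 22.8] [0.0027 0.0648]
[322.0, 145.0] [0.0027 0.148 ]
[318.0, 271.1] [0.0053 0.2543]
rails 321 323
326 170.61 [np.float64(0.1706), np.float64(0.1696)]
290 170.6 [np.float64(0.1708), np.float64(0.1698)]
306 170.61 [np.float64(0.1707), np.float64(0.1697)]
338 170.59 [np.float64(0.1705), np.float64(0.1696)]
354 170.58 [np.float64(0.1705), np.float64(0.1695)]
318 170.61 [np.float64(0.1706), np.float64(0.1697)]
```

```bash
cat >> gap.py <<'E'
print('side cols')
for c in(u-52,u-49,u-46,u-40,u-36,u,u+34,u+38,u+42,u+45,u+48):
    e=edge(c,130,r0,r0+40); print(c,round(e,2),[np.round((onz(w,c,e,z)[:2]-o)@ey,4) for z in(.005,.015)],g[int(e)-2:int(e)+9,c].astype(int))
E
python3 gap.py
```

```text
t 20.18 tcp [0.5616 0.2216 0.1639] F [-0.6  0.1 -1.1] w 0.402 gf 0.0
reader xy [0.0009 0.2192]
[318.7, 24.2] [0.0026 0.0638]
[318.0, 148.5] [0.0029 0.1479]
[314.8, 275.2] [0.0054 0.2543]
rails 317 319
322 174.62 [np.float64(0.1712), np.float64(0.1701)]
286 174.62 [np.float64(0.1713), np.float64(0.1702)]
302 174.62 [np.float64(0.1712), np.float64(0.1701)]
334 174.62 [np.float64(0.1712), np.float64(0.1701)]
350 174.61 [np.float64(0.1711), np.float64(0.17)]
314 174.63 [np.float64(0.1712), np.float64(0.1701)]
side cols
266 174.71 [np.float64(0.1714), np.float64(0.1703)] [86 86 87 89 87 87 88 87 89 89 88]
269 174.61 [np.float64(0.1713), np.float64(0.1702)] [73 55 61 67 68 71 67 66 67 66 66]
272 174.62 [np.float64(0.1713), np.float64(0.1702)] [81 59 64 71 84 85 83 87 84 84 83]
278 174.63 [np.float64(0.1713), np.float64(0.1702)] [58 58 64 72 82 86 86 85 84 84 83]
282 174.62 [np.float64(0.1713), np.float64(0.1702)] [58 60 65 71 80 84 85 84 83 85 83]
318 174.63 [np.float64(0.1712), np.float64(0.1701)] [67 62 65 72 83 86 87 83 83 83 81]
352 174.63 [np.float64(0.1711), np.float64(0.1701)] [64 62 64 73 82 84 84 84 81 82 82]
356 174.62 [np.float64(0.1711), np.float64(0.17)] [65 64 65 71 81 83 84 83 84 82 81]
360 174.63 [np.float64(0.1711), np.float64(0.17)] [64 60 64 73 82 84 85 81 83 82 80]
363 174.62 [np.float64(0.1711), np.float64(0.17)] [65 61 63 71 81 84 85 83 81 79 80]
366 174.62 [np.float64(0.1711), np.float64(0.17)] [65 61 61 71 81 85 83 83 83 81 80]
```

```bash
sed -i 's/r0=q\[1\]+q\[3\]+5/r0=q[1]+q[3]-8/; /^for c in(l+5/d; /^dk=/d; /^    e=edge(c,130,r0,r0+60)/d; s/g\[int(e)-2/g[int(e)-4/' gap.py; sed -i 's/(u-52,u-49,u-46,u-40,u-36,u,u+34/(u-49,u-46,u-43,u-38,u-34,u-30,u-15,u+15,u+30,u+34/' gap.py; python3 gap.py
```

```text
t 20.23 tcp [0.5611 0.2204 0.1627] F [-0.6 -0.7 -0.7] w 0.397 gf 0.0
reader xy [0.0003 0.218 ]
[315.5, 26.0] [0.0027 0.0633]
[315.9, 151.7] [0.0025 0.1482]
[312.7, 278.3] [0.0053 0.2542]
side cols
267 174.81 [np.float64(0.169), np.float64(0.168)] [190 189 189 186 188 116  61  61  71  75  74  72  72]
270 173.81 [np.float64(0.1682), np.float64(0.1671)] [222 222 222 223 203 113  55  60  66  74  82  86  84]
273 173.65 [np.float64(0.168), np.float64(0.167)] [219 219 220 220 186 100  55  57  64  74  84  85  84]
278 173.33 [np.float64(0.1678), np.float64(0.1667)] [183 182 180 187 153  84  56  59  63  74  82  85  84]
282 173.63 [np.float64(0.168), np.float64(0.167)] [220 218 219 214 180 101  59  58  64  75  83  83  87]
286 172.65 [np.float64(0.1672), np.float64(0.1662)] [220 219 218 220 185 100  61  62  61  65  74  83  84]
301 172.65 [np.float64(0.1672), np.float64(0.1662)] [219 219 218 218 183 102  62  63  59  65  73  84  87]
331 172.64 [np.float64(0.1672), np.float64(0.1662)] [218 218 217 216 181 101  63  64  63  67  74  82  84]
346 172.63 [np.float64(0.1672), np.float64(0.1661)] [217 217 216 216 182 100  63  66  63  65  73  84  85]
350 172.63 [np.float64(0.1672), np.float64(0.1661)] [217 217 216 215 181 100  65  64  62  67  73  82  85]
354 172.85 [np.float64(0.1673), np.float64(0.1663)] [166 164 161 159 159 125  79  62  60  65  75  81  82]
358 173.67 [np.float64(0.1681), np.float64(0.167)] [222 222 223 223 190 101  57  61  65  72  82  85  83]
361 173.64 [np.float64(0.168), np.float64(0.167)] [217 218 217 216 185  99  58  61  66  74  83  83  83]
364 173.67 [np.float64(0.168), np.float64(0.167)] [219 220 220 221 187 102  57  60  66  72  83  83  82]
```

Request:
{"fn": "arm_command", "kwargs": {
  "deltas": [
    [0,0,0,3.5,-0.2,2,0.2],
    [0,0,0,7,-0.2,4,0.2],
    [0,0,0,7,-0.2,5,0.2],
    [0,0,0,7,-0.2,5,0.2]
  ]
}}

```text
time_s: 20.57
tcp_pos: [0.5664, 0.1468, 0.1094]
ee_rot: [[0.067, -0.998, -0.009], [-0.998, -0.067, -0.004], [0.003, 0.009, -1.0]]
wrist_force: [-0.5, -0.0, -0.2]
gripper_width: 0.399
gripper_force: 0.0
```

Run:
```python
from h import *
w=cap('wrist');w=cap('wrist');rd()
for x,q in blobs(w,(5,120,80),(22,255,255),200):
    if 250<x[0]<400: p=onz(w,*x,.035)[:2]-o;print(x,q,p@ex,p@ey)
```

```text
t 20.67 tcp [0.569  0.1497 0.1128] F [-0.2  0.7  0.5] w 0.398 gf 0.0
reader xy [0.003  0.1469]
[315.9, 134.4] [308, 108, 17, 54, 883] 0.002493732669970237 0.06197068417257494
[316.2, 267.0] [309, 238, 16, 57, 830] 0.0027375392974625466 0.1493561354772157
[358.9, 396.9] [173, 362, 367, 48, 7403] -0.030342129391195374 0.2590371178669139
```

Request:
{"fn": "arm_command", "kwargs": {
  "deltas": [
    [0,0,0,0,0,3,0.2],
    [0,0,0,0,0,5.5,0.2],
    [0,0,0,0,0,6.6,0.2],
    [0,0,0,0,0,6.6,0.9],
    [0,0,0,0,0,6.6,0.9],
    [0,0,0,0,0,6.6,0.9],
    [0,0,0,0,0,6.6,0.9],
    [0,0,0,0,0,6.6,0.9]
  ]
}}

```text
time_s: 21.33
tcp_pos: [0.5698, 0.1509, 0.0493]
ee_rot: [[0.072, -0.997, 0.002], [-0.997, -0.072, 0.001], [-0.001, -0.002, -1.0]]
wrist_force: [-2.1, 0.3, 6.0]
gripper_width: 0.115
gripper_force: 15.4
```

Request:
{"fn": "arm_command", "kwargs": {
  "deltas": [
    [0,0,0,0,0,0,0.9],
    [0,0,0,0,0,0,0.9],
    [0,0,0,0,0,0,0.9]
  ]
}}

```text
time_s: 21.58
tcp_pos: [0.5698, 0.1509, 0.0494]
ee_rot: [[0.072, -0.997, 0.002], [-0.997, -0.072, 0.001], [-0.001, -0.002, -1.0]]
wrist_force: [-2.7, -0.2, 6.2]
gripper_width: 0.109
gripper_force: 30.0
```

Request:
{"fn": "arm_command", "kwargs": {
  "deltas": [
    [0,0,0,-0.1,0,0,0.9],
    [0,0,0,-0.2,0,0,0.9],
    [0,0,0,-0.3,0,0,0.9],
    [0,0,0,-0.4,0,0,0.9],
    [0,0,0,-0.5,0,0,0.9],
    [0,0,0,-0.5,0,0,0.9]
  ]
}}

```text
time_s: 22.08
tcp_pos: [0.5698, 0.1518, 0.0495]
ee_rot: [[0.073, -0.997, 0.0], [-0.997, -0.073, -0.005], [0.005, 0.0, -1.0]]
wrist_force: [3.8, -12.8, 6.6]
gripper_width: 0.112
gripper_force: 30.0
```

Firmly against the stop: 13 N with under 1 mm of give. Now I release it, rise, and turn toward the guard tab.

Request:
{"fn": "arm_command", "kwargs": {
  "deltas": [
    [0,0,0,0.3,0,0,0.9],
    [0,0,0,0.4,0,0,0.2],
    [0,0,0,0.4,0,0,0.2],
    [0,0,0,0.4,0,0,0.2],
    [0,0,0,0.4,0,-3,0.2],
    [0,0,0,0.4,0,-6,0.2],
    [0,0,0,0.4,0,-9,0.2],
    [0,0,0,0.4,0,-11,0.2]
  ]
}}

```text
time_s: 22.75
tcp_pos: [0.5701, 0.1522, 0.1607]
ee_rot: [[0.073, -0.997, 0.003], [-0.997, -0.073, 0.001], [-0.001, -0.003, -1.0]]
wrist_force: [0.7, 0.1, -0.1]
gripper_width: 0.392
gripper_force: 0.0
```

Request:
{"fn": "arm_command", "kwargs": {
  "deltas": [
    [0,0,0.12,2,1.6,0,0.2],
    [0,0,0.24,4,3.2,0,0.2],
    [0,0,0.36,6,4.8,0,0.2],
    [0,0,0.48,8,6.4,0,0.2],
    [0,0,0.6,10,8,0,0.2],
    [0,0,0.72,12,9.6,0,0.2],
    [0,0,0.84,14,11.2,0,0.2],
    [0,0,0.96,14.5,12.5,0,0.2]
  ]
}}

```text
time_s: 23.42
tcp_pos: [0.4534, -0.0038, 0.1576]
ee_rot: [[-0.781, -0.625, -0.001], [-0.625, 0.781, -0.0], [0.001, 0.001, -1.0]]
wrist_force: [-0.0, 0.1, -0.2]
gripper_width: 0.402
gripper_force: 0.0
```

Run:
```python
from h import *
rd();p=rw(-.122,0);to([p[0],p[1],.14],94.2)
```

```text
t 23.42 tcp [ 0.4534 -0.0038  0.1576] F [-0.   0.1 -0.2] w 0.402 gf 0.0
reader xy [-0.1235  0.0023]
t 23.42 tcp [ 0.4534 -0.0038  0.1576] F [-0.   0.1 -0.2] w 0.402 gf 0.0
row [ 0.    -0.001  0.602] [ 0.   -0.28  1.76]
```

Request:
{"fn": "arm_command", "kwargs": {
  "deltas": [
    [0,0,0.12,0,-0.1,0.3,0.2],
    [0,0,0.24,0,-0.2,0.6,0.2],
    [0,0,0.36,0,-0.3,1,0.2],
    [0,0,0.48,0,-0.3,1.5,0.2],
    [0,0,0.6,0,-0.3,1.8,0.2],
    [0,0,0.6,0,-0.3,1.8,0.2],
    [0,0,0.6,0,-0.3,1.8,0.2]
  ]
}}

```text
time_s: 24.0
tcp_pos: [0.4569, -0.0043, 0.1398]
ee_rot: [[-0.996, -0.086, -0.0], [-0.086, 0.996, -0.0], [0.0, -0.0, -1.0]]
wrist_force: [-0.5, -0.5, -0.1]
gripper_width: 0.4
gripper_force: 0.0
```

Run:
```python
from h import *
w=cap('wrist','w14.png');rd()
w=cap('wrist','w14.png');rd()
for k in ((0,150,60),(4,255,255)),((40,100,40),(80,255,255)),((170,150,60),(180,255,255)):print(blobs(w,*k))
```

```text
t 24.05 tcp [ 0.457  -0.0042  0.14  ] F [-0.9 -0.1  0.5] w 0.395 gf 0.0
reader xy [-0.12    0.0016]
t 24.1 tcp [ 0.4571 -0.0042  0.1401] F [-0.2 -0.6  0.3] w 0.398 gf 0.0
reader xy [-0.1199  0.0016]
[([314.5, 300.3], [282, 244, 67, 87, 3517])]
[([451.6, 267.8], [437, 254, 30, 28, 553])]
[]
```

View pics/w14.png

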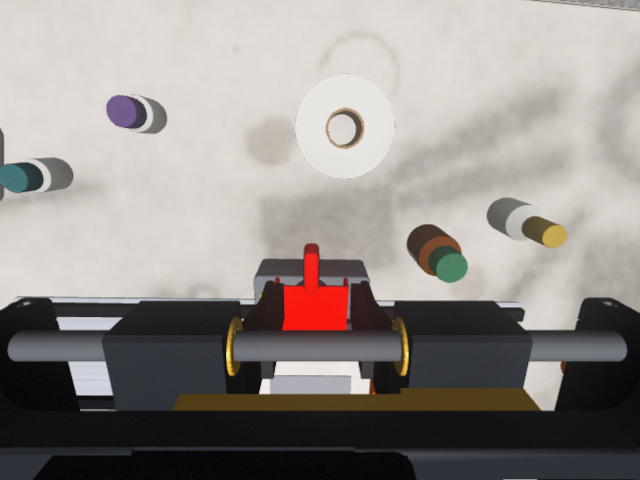

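The wrist view shows the tab at (311,245)–(311,290), between the fingers, with the bottle at (450,265), the dropper at (545,235) and the roll at (345,125) standing clear.

Run:
```python
from h import *
w=cap('wrist');a=cap('scene');s=rd()
m=cv2.inRange(cv2.cvtColor(w['pixels'],cv2.COLOR_BGR2HSV),np.array((0,150,60)),np.array((6,255,255)))
for v in(248,256,264,272,280):
    u=np.where(m[v])[0]; u=u[(u>290)&(u<335)]; c=(u.min()+u.max())/2; p=onz(w,c,v,.069)[:2]-o; print(v,u.min(),u.max(),np.round([p@ex,p@ey],4))
p=onz(w,311,244,.065)[:2]-o;print('tip',p@ex,p@ey)
b=blobs(a,(0,150,60),(4,255,255));print(b)
```

```text
t 24.2 tcp [ 0.4571 -0.0043  0.1401] F [ 0.7 -0.4  0.4] w 0.402 gf 0.0
reader xy [-0.1199  0.0015]
248 305 317 [-0.1307 -0.0026]
256 304 318 [-0.1251 -0.0026]
264 304 318 [-0.1194 -0.0025]
272 304 318 [-0.1136 -0.0025]
280 304 318 [-0.1077 -0.0025]
tip -0.1322135136152343 -0.0026852428133454335
[([356.4, 260.7], [340, 250, 32, 23, 397])]
```

Request:
{"fn": "arm_command", "kwargs": {
  "deltas": [
    [0,0,0.012,0.1,-0.4,0,0.2],
    [0,0,0.012,0.1,-0.4,3,0.2],
    [0,0,0.012,0.1,-0.4,6,0.2],
    [0,0,0.012,0.1,-0.4,7,0.2],
    [0,0,0.012,0.1,-0.4,7.1,0.2],
    [0,0,0.012,0.1,-0.4,7.1,0.9],
    [0,0,0.012,0.1,-0.4,7.1,0.9],
    [0,0,0.012,0.1,-0.4,7.1,0.9]
  ]
}}

```text
time_s: 24.87
tcp_pos: [0.4572, -0.0083, 0.0701]
ee_rot: [[-0.997, -0.071, 0.003], [-0.071, 0.997, 0.001], [-0.003, 0.001, -1.0]]
wrist_force: [1.1, 0.3, 0.2]
gripper_width: 0.253
gripper_force: 0.0
```

Request:
{"fn": "arm_command", "kwargs": {
  "deltas": [
    [0,0,0,0,0,0,0.9],
    [0,0,0,0,0,0,0.9],
    [0,0,0,0,0,0,0.9],
    [0,0,0,0,0,0,0.9]
  ]
}}

```text
time_s: 25.2
tcp_pos: [0.4567, -0.0083, 0.0695]
ee_rot: [[-0.997, -0.071, 0.001], [-0.071, 0.997, 0.0], [-0.001, 0.0, -1.0]]
wrist_force: [-0.9, 1.4, 2.0]
gripper_width: 0.115
gripper_force: 30.0
```

Request:
{"fn": "arm_command", "kwargs": {
  "deltas": [
    [0,0,0,-0.25,0,-0.9,0.9],
    [0,0,0,-0.63,0,-1.78,0.9],
    [0,0,0,-1.14,0,-2.58,0.9],
    [0,0,0,-1.77,0,-3.29,0.9],
    [0,0,0,-2.23,0,-3.7,0.9],
    [0,0,0,-2.74,0,-4.08,0.9],
    [0,0,0,-3.28,0,-4.4,0.9],
    [0,0,0,-3.86,0,-4.66,0.9]
  ]
}}

```text
time_s: 25.87
tcp_pos: [0.493, -0.0058, 0.1146]
ee_rot: [[-0.998, -0.07, -0.005], [-0.07, 0.998, -0.0], [0.005, 0.0, -1.0]]
wrist_force: [-2.2, 4.4, -9.5]
gripper_width: 0.112
gripper_force: 30.0
```

Run:
```python
from h import *
rd();a=cap('scene','a8.png');print(blobs(a,(0,150,60),(4,255,255)));rd()
```

```text
t 25.87 tcp [ 0.493  -0.0058  0.1146] F [-2.2  4.4 -9.5] w 0.112 gf 29.998568859882653
reader xy [-0.0842 -0.0026]
[([343.9, 253.4], [340, 249, 10, 12, 40])]
t 25.92 tcp [ 0.4947 -0.0056  0.1152] F [-0.9  3.  -7. ] w 0.109 gf 29.99881422612816
reader xy [-0.0825 -0.0026]
```

Request:
{"fn": "arm_command", "kwargs": {
  "deltas": [
    [0,0,0,-0.6,0,-0.21,0.9],
    [0,0,0,-1.21,0,-0.35,0.9],
    [0,0,0,-1.84,0,-0.43,0.9],
    [0,0,0,-2.47,0,-0.45,0.9],
    [0,0,0,-3.41,0,-0.37,0.9],
    [0,0,0,-4.33,0,-0.14,0.9],
    [0,0,0,-4.92,0,0.09,0.9],
    [0,0,0,-5.4,0,0.31,0.9]
  ]
}}

```text
time_s: 26.58
tcp_pos: [0.5467, -0.002, 0.1133]
ee_rot: [[-0.997, -0.071, -0.006], [-0.071, 0.997, -0.001], [0.006, -0.001, -1.0]]
wrist_force: [-17.6, 8.5, 21.2]
gripper_width: 0.109
gripper_force: 30.0
```

Request:
{"fn": "arm_command", "kwargs": {
  "deltas": [
    [0,0,0,-0.2,0,0,0.9],
    [0,0,0,-0.2,0,0,0.9]
  ]
}}

```text
time_s: 26.75
tcp_pos: [0.5466, -0.002, 0.1134]
ee_rot: [[-0.997, -0.07, -0.01], [-0.07, 0.998, -0.001], [0.01, -0.0, -1.0]]
wrist_force: [-14.5, 5.9, 8.2]
gripper_width: 0.111
gripper_force: 30.0
```

Run:
```python
from h import *
rd();w=cap('wrist','w15.png')
```

```text
t 26.75 tcp [ 0.5466 -0.002   0.1134] F [-14.5   5.9   8.2] w 0.111 gf 30.00144830206409
reader xy [-0.0305 -0.0027]
```

Request:
{"fn": "arm_command", "kwargs": {
  "deltas": [
    [0,0,0,0.4,0,0,0.9],
    [0,0,0,0.4,0,0,0.2],
    [0,0,0,0.4,0,0,0.2],
    [0,0,0,0.4,0,0,0.2],
    [0,0,0,0.4,0,0,0.1],
    [0,0,0,0.4,0,-3,0.1],
    [0,0,0,0.4,0,-6,0.1],
    [0,0,0,2,0,-6,0.4]
  ]
}}

```text
time_s: 27.47
tcp_pos: [0.537, -0.0028, 0.1786]
ee_rot: [[-0.997, -0.073, 0.014], [-0.073, 0.997, 0.0], [-0.014, -0.001, -1.0]]
wrist_force: [1.0, 0.6, 1.2]
gripper_width: 0.415
gripper_force: 0.0
```

Request:
{"fn": "arm_command", "kwargs": {
  "deltas": [
    [0,0,0,3,0,0,1],
    [0,0,0,5,0,0,1],
    [0,0,0,6,0,0,1],
    [0,0,0,6,0,0,1],
    [0,0,0,6,0,0,1]
  ]
}}

```text
time_s: 27.88
tcp_pos: [0.4719, -0.0074, 0.1731]
ee_rot: [[-0.997, -0.071, 0.002], [-0.071, 0.997, -0.0], [-0.002, -0.0, -1.0]]
wrist_force: [0.4, 0.5, 0.5]
gripper_width: 0.081
gripper_force: 0.0
```

Run:
```python
from h import *
a=cap('scene');w=cap('wrist','w16.png');s=rd();p=rw(-.085,-.0025);to([p[0],p[1],.085],94.2)
print(blobs(w,(40,100,40),(85,255,255)),blobs(w,(0,150,60),(5,255,255)))
cv2.imwrite('pics/c16.png',np.vstack([w['pixels'][200:420,:640],cv2.resize(a['pixels'][190:320,230:440],(640,380))]))
```

```text
t 27.98 tcp [ 0.4724 -0.0073  0.1727] F [-0.   0.  -0.4] w 0.034 gf 0.0
reader xy [-0.1049 -0.0026]
t 27.98 tcp [ 0.4724 -0.0073  0.1727] F [-0.   0.  -0.4] w 0.034 gf 0.0
row [-0.     0.001 -0.002] [-1.98  0.01  8.77]
[([445.7, 228.7], [439, 220, 16, 23, 89]), ([452.3, 235.4], [449, 230, 8, 13, 36]), ([317.3, 264.7], [304, 252, 27, 26, 538]), ([359.5, 263.0], [356, 259, 8, 9, 56])] [([316.9, 327.0], [313, 325, 9, 5, 44]), ([317.0, 369.9], [312, 362, 11, 17, 185])]
```

View pics/c16.png

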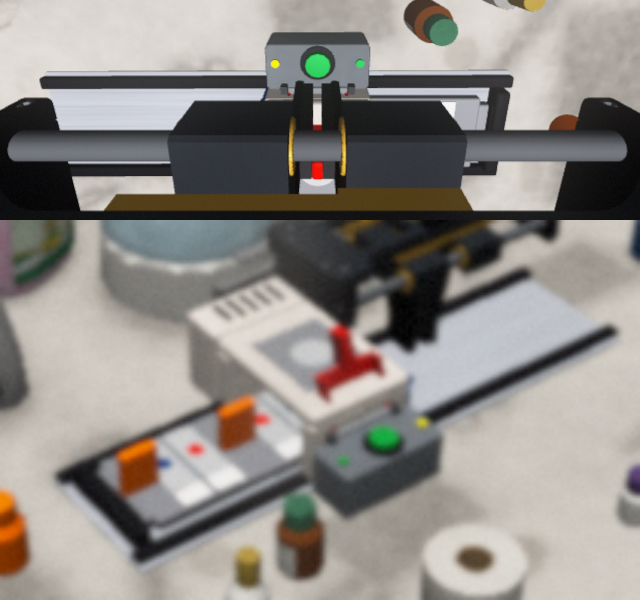

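The guard stands upright and leaning back, the green button is exposed at wrist (317,265), and the carriage is against the stop with the bottle upright.

Run:
```python
from h import *
w=cap('wrist');s=rd();b=[x for x,q in blobs(w,(40,100,40),(85,255,255),300) if 280<x[0]<350][0];p=onz(w,*b,.052);print(b,p,(p[:2]-o)@ex,(p[:2]-o)@ey);to([p[0],p[1],.08],94.2)
```

```text
t 28.03 tcp [ 0.4722 -0.0073  0.1724] F [-0.5 -1.1 -0.3] w 0.021 gf 0.0
reader xy [-0.1051 -0.0026]
[317.2, 264.8] [ 0.49260986 -0.00566149  0.052     ] -0.08459771810351013 -0.0024669713284139402
t 28.03 tcp [ 0.4722 -0.0073  0.1724] F [-0.5 -1.1 -0.3] w 0.021 gf 0.0
row [-0.     0.001 -0.002] [-2.04  0.02  9.25]
```

Request:
{"fn": "arm_command", "kwargs": {
  "deltas": [
    [0,0,0,-2,0,1,1],
    [0,0,0,-2,0,4,1],
    [0,0,0,-2,0,7,1],
    [0,0,0,-2,0,9,1],
    [0,0,0,-2,0,9.2,1],
    [0,0,0,-2,0,9.2,1]
  ]
}}

```text
time_s: 28.53
tcp_pos: [0.4909, -0.0062, 0.0792]
ee_rot: [[-0.997, -0.071, -0.003], [-0.071, 0.997, -0.001], [0.003, -0.001, -1.0]]
wrist_force: [-0.4, -0.7, 0.6]
gripper_width: 0.0
gripper_force: 0.0
```

Request:
{"fn": "arm_command", "kwargs": {
  "deltas": [
    [0,0,0,0,0,0.4,1],
    [0,0,0,0,0,0.8,1],
    [0,0,0,0,0,1.1,1],
    [0,0,0,0,0,1.3,1],
    [0,0,0,0,0,1.4,1],
    [0,0,0,0,0,1.4,1]
  ]
}}

```text
time_s: 29.03
tcp_pos: [0.4917, -0.0058, 0.0671]
ee_rot: [[-0.997, -0.071, 0.002], [-0.071, 0.997, 0.0], [-0.002, 0.0, -1.0]]
wrist_force: [1.0, -0.0, 2.8]
gripper_width: 0.002
gripper_force: 1.3
```

Pressing on until the force rises clearly above the 3.7 N spring.

Request:
{"fn": "arm_command", "kwargs": {
  "deltas": [
    [0,0,0,0,0,0.1,1],
    [0,0,0,0,0,0.2,1],
    [0,0,0,0,0,0.3,1],
    [0,0,0,0,0,0.3,1],
    [0,0,0,0,0,0.3,1]
  ]
}}

```text
time_s: 29.45
tcp_pos: [0.4918, -0.0058, 0.0663]
ee_rot: [[-0.997, -0.072, 0.003], [-0.072, 0.997, 0.0], [-0.003, -0.0, -1.0]]
wrist_force: [-5.2, 1.3, 20.1]
gripper_width: 0.004
gripper_force: 9.8
```

The button is fully down: 20 N, tip at 47 mm. Backing off and checking.

Request:
{"fn": "arm_command", "kwargs": {
  "deltas": [
    [0,0,0,0,0,-0.5,1],
    [0,0,0,0,0,-2,1],
    [0,0,0,1,0,-5,1],
    [0,0,0,3,0,-9,1],
    [0,0,0,5,0,-13,1],
    [0,0,0,7,0,-16,1],
    [0,0,0,7,0,-16,1],
    [0,0,0,7,0,-16,1]
  ]
}}

```text
time_s: 30.12
tcp_pos: [0.4206, -0.0109, 0.2255]
ee_rot: [[-0.997, -0.071, 0.005], [-0.071, 0.997, 0.002], [-0.005, 0.002, -1.0]]
wrist_force: [0.3, 0.6, -0.6]
gripper_width: 0.006
gripper_force: 0.0
```

Run:
```python
from h import *
cap('wrist');w=cap('wrist','w17.png');a=cap('scene','a17.png');rd()
print('scene grips',blobs(a,(5,120,80),(22,255,255),40))
print('red',blobs(a,(0,150,60),(4,255,255)),blobs(w,(0,150,60),(5,255,255)))
print('green',blobs(w,(40,100,40),(85,255,255)))
for x,q in blobs(w,(5,120,80),(22,255,255),100): p=onz(w,*x,.035)[:2]-o;print(x,q,np.round([p@ex,p@ey],4))
```

```text
t 30.27 tcp [ 0.4203 -0.0112  0.222 ] F [0.1 0.3 0.1] w 0.006 gf 0.0
reader xy [-0.1572 -0.0027]
scene grips [([370.4, 156.9], [367, 153, 7, 8, 41]), ([307.1, 258.6], [301, 250, 13, 18, 174]), ([274.5, 273.3], [268, 264, 13, 20, 196]), ([230.2, 297.0], [222, 282, 17, 30, 380]), ([328.1, 297.9], [322, 294, 14, 8, 67]), ([310.8, 308.1], [308, 303, 7, 12, 55])]
red [([343.1, 238.4], [334, 227, 20, 22, 155])] [([24.4, 175.6], [18, 172, 13, 8, 72]), ([317.3, 382.8], [312, 374, 11, 15, 107])]
green [([418.7, 270.0], [407, 260, 23, 21, 282]), ([317.0, 295.2], [316, 286, 3, 20, 58]), ([351.7, 292.9], [349, 290, 7, 7, 39])]
[489.0, 246.5] [481, 239, 17, 16, 203] [-0.13    0.1743]
[408.2, 256.2] [396, 247, 32, 28, 299] [-0.1198  0.0921]
[298.8, 348.7] [296, 321, 6, 55, 207] [-0.0092 -0.0233]
[335.1, 349.4] [333, 321, 5, 55, 212] [-0.008   0.0178]
[460.7, 367.2] [454, 361, 14, 12, 133] [0.0165 0.1632]
[549.5, 369.4] [527, 361, 39, 22, 520] [0.02   0.2666]
```

```bash
python3 -c "
from h import *
print(finish_job())"
```

```text
the job is handed in; nothing more can be done
None
```

The job is handed in, after about 30 s of the 72 s: the bottle stands upright in front of the reader and the carriage is home against the stop. I then flipped the guard fully back, where it stayed, and pressed the button fully down. The pictures I checked showed nothing else on the bench moved.

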